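# Load strike plates into the drilling feeder's chute

## Task

Take the two steel strike plates out of the wooden rack and put them one after the other, lower end first, into the mouth of the steep feed chute, each with its black raised box facing up towards the clear cover. Then press the row down the chute until the orange shoe at its foot is fully home, bed it there with a firm but careful push of about 25 N on the row, and let go. Leave the brass plate standing in the rack and do not disturb the other things on the bench or hit the chute hard.

Things in the scene. Friction and masses are not known exactly. Their poses are not given: they have to be found in the camera images.
- plate_a: steel strike plate 46 x 125 x 8 mm, 0.15-0.26 kg, with a black raised box (28 x 36 mm, 8 mm proud, 36 to 72 mm from the lower end) on one face only; plain from 72 to 125 mm, the end to grip. Starts on end in the rack. Origin: centre of the lower end, mid-thickness; z along its length to the upper end, x out of the face with the raised box, y across its width
- plate_b: the second, identical strike plate, same origin and axes. The two start facing opposite ways, in any two of the rack's three slots
- brass_plate: plain brass plate 46 x 115 x 8 mm without a raised box, on end in the remaining slot of the rack; stays there. Origin: centre of its lower end, z up along its length
- rack: wooden rack fixed to the bench, 84 x 200 mm, slots at y = -70, 0, 70 mm, each holding one plate with its faces towards the rack's +y and -y; slot floor 8 mm above the table, lips up to 38 mm, slot 10.6 mm wide and 51 mm long. Origin: centre of its underside on the table
- feeder: grey machine base (330 x 150 x 12 mm) with blue cheeks 97 mm high that carries the chute, fixed to the bench; origin on the table under the chute, x away from the robot
- lane: aluminium chute, 35 deg off vertical. Origin: centre of the upper edge of its bed, 225 mm above the table; z up the slope towards the robot, x square out of the bed (up, away from the robot), y across. Bed surface x = 0, walls at y = -27 and 27 mm, both from z = 0 down to -235 mm; clear cover at x = 22 to 26 mm starts at z = -12 mm. A plate lying right way up has the lane's axes, its origin at x = 4 mm
- lane_mouth (a point): middle of the chute's mouth (lane x = 11, z = 0): opening 54 x 22 mm. Free air above and behind it: fingers can hold a plate's projecting end but do not fit inside. A released plate slides down by itself until it meets the shoe or another plate
- lower_home (a point): where the lower plate's origin is when the shoe is home: lane x = 4, y = 0, z = -198 mm
- upper_home (a point): where the upper plate's origin is when the shoe is home: lane x = 4, y = 0, z = -73 mm; 52 mm of that plate then project from the mouth
- shoe (a joint): orange shoe in the chute on which the row rests; 0 to 0.015 m at the start, 0.040 = fully home on its hard stop. Its upper face is at lane z = -158 mm minus this value. Stiff: about 9 N of friction, more than the plates' weight, so it must be pressed down through the row of plates; it stays where it is left
- screwdriver: bystander: green-handled screwdriver 190 mm long lying between rack and chute; origin at the centre of its underside
- mallet: bystander: hammer with a black head, 260 mm long lying on the left side of the bench; origin at the centre of its underside
- can: bystander: can 70 mm across, 110 mm high, far left; origin at the centre of its underside
- jar: bystander: jar 68 mm across, 100 mm high, far right; origin at the centre of its underside
- offcut: bystander: off-cut of white window profile 160 x 60 x 68 mm, right side; origin at the centre of its underside

How it is judged:
By the outcome, as a careful person would: the job done as asked, in the order asked, and still so for the second after the job is handed in, with the robot touching nothing.
It also fails if it takes over 67 s, if anything falls off the work surface, if the arm or the gripper's body presses on something with over 40 N, if the wrist force passes 120 N, or if a joint passes its speed limit or range.

## Robot

A 6-joint arm with a two-finger parallel gripper is mounted at the origin on the work surface. World frame = base frame: x ahead of the robot, y to its left, z up, the work surface at z = 0. Lengths are in mm, angles in degrees, forces in N, time in s.
With the tool pointing down it reaches from about 350 to 850 mm from the base axis. Payload 8.1 kg.
Tool frame: the origin (TCP) lies between the finger pads; the fingertips stand 11 mm ahead of it and the grasp point (between the pads) lies 8 mm behind it; x points along the fingers, y is the direction in which the jaws open and shut, and the axes are right-handed (so a half turn about x gives the same grasp; the last joint's range is limited). The gripper opens to 85 mm and grips with 20 to 120 N. Pads are 22 mm wide; open, the fingers measure 114 mm over their backs; the gripper's body (76 mm by 85 mm) begins 54 mm behind the grasp point. The pads swing forward as they close: fully open they stand 13 mm farther back than shut.
Start: joints at [-4.893, 7.471, 85.268, -0, 87.261, -4.893], TCP at [600.004, 0.022, 242.292] pointing down, gripper open.
Joint ranges: [-169.43, 169.43], [-51.17, 129.36], [1.28, 143.12], [-76.62, 256.62], [0, 156.53], [-152.29, 152.29]. Speed limits (degrees/s): [136.94, 136.94, 159.86, 180, 180, 180].

## Interface

Orientations are given as a 3x3 rotation matrix whose columns are the frame's x, y, z axes.
In Python, from bench import readout, cams, job gives the robot as it stands. The module is installed in compiled form; this text tells all that it offers.
- The arm moves only by the tool drive_tool, never from a script. Its argument "moves" is a list of rows, each a list of 7 numbers: the shift along the tool's x, y, z in cm, then the turn, a rotation vector about the tool's x, y, z in rad, then the gripper command: -1 is fully open, 1 is shut, values between are in proportion. A call has 1 to 10 rows; each row shifts and turns the commanded pose from where the row before left it, along the tool's axes as they then stand; what a row does not reach is not made up. A row lasts 1/12 s, in which the tool goes at most 41.7 mm and 7.16 degrees, less where a joint would pass 70% of its speed; a pose out of reach is approached as far as the arm can. A call is refused whole if a number of a shift passes 4.17 or a number of a turn 0.125, either way. A call with a gripper value outside its range is refused whole. The fingers move at their own pace and stop on an object; the grip force is fixed at half the most. Time passes only in rows, so rows that do not move let the fingers close. It gives the time, the measured TCP pose, the force and the opening at its end, in the units of the state.
- readout.get_state(): the state, without advancing time (a new reading comes with each control period).
- cams.snapshot(name): name is "scene" or "side" or "wrist"; returns the picture (420x560x3 uint8, red, green, blue); there is no depth.
- cams.camera_info(name): a dict with "mtx" (3x3 intrinsics, pixels), "R" (3x3) and "t" (3): a world point X has camera coordinates R X + t; the wrist camera has in their place "mount" (4x4, takes a point from camera to tool coordinates, whose origin is the TCP and whose axes are the tool frame's). Camera axes: x right, y down, z forward; pixel columns grow to the right and rows downward; lengths in mm; the calibration is good to about 2 mm. A picture is of the moment at which its call begins: read the wrist's pose just before it. camera_info takes no time and is no camera call.
- job.job_done(): hands the job in, once; it reports no verdict.
The state is a dict: "time_s": time; "q": joint angles; "joint_vel": joint speeds; "joint_efforts": joint torques, N m; "tool_pos": TCP position; "eef_rot": TCP orientation; "ft_force": force on the tool from outside, world axes, zero at the start; "ft_torque": the same for the moment, N m; "opening": finger opening in mm.
Only numpy, scipy, OpenCV 4.12 (cv2) and the standard library are available. Lean on these libraries where they do the work, as an engineer would, in place of code of your own. Each camera call takes 0.05 s, during which the arm holds its last target.

## Working session

There is one attempt and no reset: what is moved stays moved. The work goes in short steps, Python scripts to look and compute and a tool call to move; the robot and the scene stay as the last step left them, time stands still between calls to the robot, and variables do not carry over. Pictures are saved under pics/ and viewed, and the job is handed in when it is done.

Besides the shell and the picture viewer there is one more tool, called after "Request:" as name(argument=value, ...), one argument or row to a line, values as JSON. drive_tool: Moves the arm, as the interface text tells. Its arguments: {"type":"object","properties":{"moves":{"type":"array","items":{"type":"array","items":{"type":"number"}}}},"required":["moves"]}

```bash
mkdir -p pics; cat > look.py <<'E'
import sys,cv2
from bench import readout,cams
def snap(n,f):
    s=readout.get_state(); im=cams.snapshot(n); cv2.imwrite('pics/'+f,cv2.cvtColor(im,cv2.COLOR_RGB2BGR)); return s,im
E
python3 - <<'E'
from look import *
import numpy as np
np.set_printoptions(precision=3,suppress=True)
for n in ['scene','side','wrist']:
    s,im=snap(n,n+'0.png'); 
    i=cams.camera_info(n); print(n,i)
print(s)
E
```

```text
scene {'mtx': array([[379.962,   0.   , 283.102],
       [  0.   , 379.962, 202.813],
       [  0.   ,   0.   ,   1.   ]]), 'R': array([[ 0.76 ,  0.65 , -0.013],
       [ 0.425, -0.511, -0.747],
       [-0.492,  0.562, -0.664]]), 't': array([-405.529,  -97.574, 1654.35 ])}
side {'mtx': array([[447.383,   0.   , 277.953],
       [  0.   , 447.383, 212.952],
       [  0.   ,   0.   ,   1.   ]]), 'R': array([[-0.995, -0.102,  0.006],
       [-0.082,  0.764, -0.64 ],
       [ 0.06 , -0.637, -0.769]]), 't': array([ 501.155,  132.659, 1294.715])}
wrist {'mtx': array([[291.128,   0.   , 274.259],
       [  0.   , 291.128, 211.088],
       [  0.   ,   0.   ,   1.   ]]), 'mount': array([[  -0.   ,   -0.271,    0.962, -132.272],
       [   1.   ,   -0.001,   -0.   ,   -1.011],
       [   0.001,    0.962,    0.271,  -69.345],
       [   0.   ,    0.   ,    0.   ,    1.   ]])}
{'time_s': 0.1, 'q': array([-4.894,  7.511, 85.324, -0.001, 87.261, -4.894]), 'joint_vel': array([ 0.022, -0.043, -0.094,  0.032,  0.049,  0.013]), 'joint_efforts': array([  0.002, -57.095, -50.194,  -0.   ,   0.008,   0.   ]), 'tool_pos': array([599.52 ,   0.047, 241.338]), 'eef_rot': array([[-0.002,  1.   , -0.   ],
       [ 0.   , -0.   , -1.   ],
       [-1.   , -0.002, -0.   ]]), 'ft_force': array([ 0.745, -0.144, -0.816]), 'ft_torque': array([ 0.034,  0.016, -0.02 ]), 'opening': 85.27443887455406}
```

View pics/scene0.png

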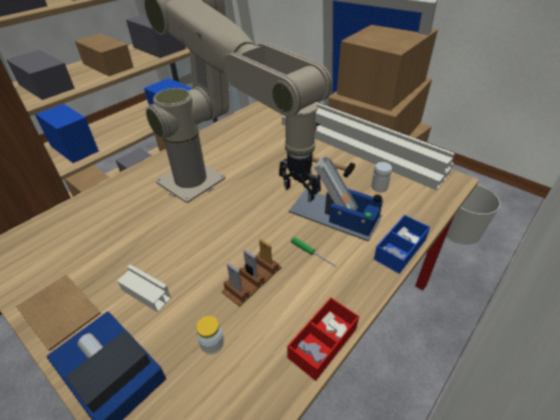

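View pics/side0.png

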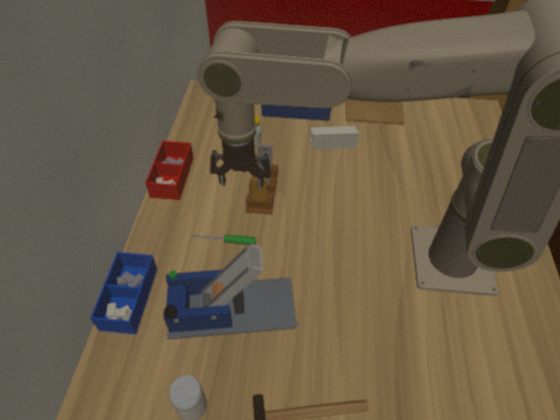

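View pics/wrist0.png

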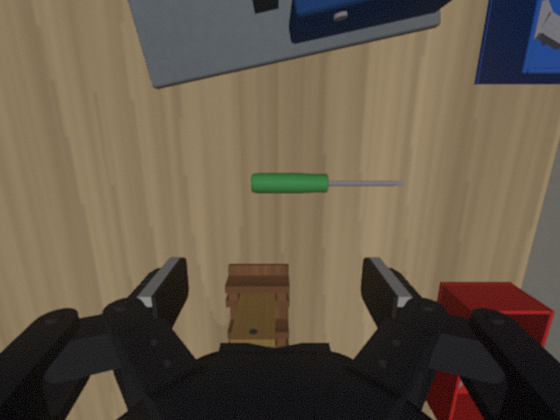

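```bash
python3 - <<'E'
import cv2
a=cv2.imread('pics/scene0.png')
cv2.imwrite('pics/c1.png',cv2.resize(a[225:310,210:290],None,fx=7,fy=7,interpolation=cv2.INTER_CUBIC))
cv2.imwrite('pics/c2.png',cv2.resize(a[150:245,280:390],None,fx=6.3,fy=6.3,interpolation=cv2.INTER_CUBIC))
a=cv2.imread('pics/side0.png')
cv2.imwrite('pics/c3.png',cv2.resize(a[235:345,150:310],None,fx=5,fy=5,interpolation=cv2.INTER_CUBIC))
cv2.imwrite('pics/c4.png',cv2.resize(a[110:250,190:300],None,fx=4.2,fy=4.2,interpolation=cv2.INTER_CUBIC))
E
```

```text
(no output)
```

View pics/c1.png

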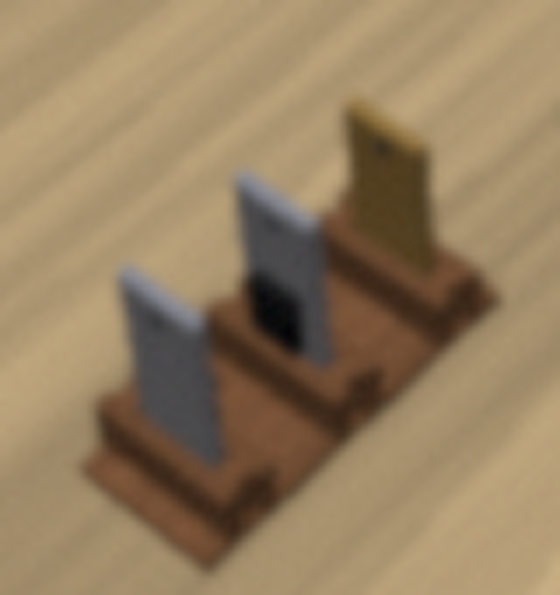

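View pics/c2.png

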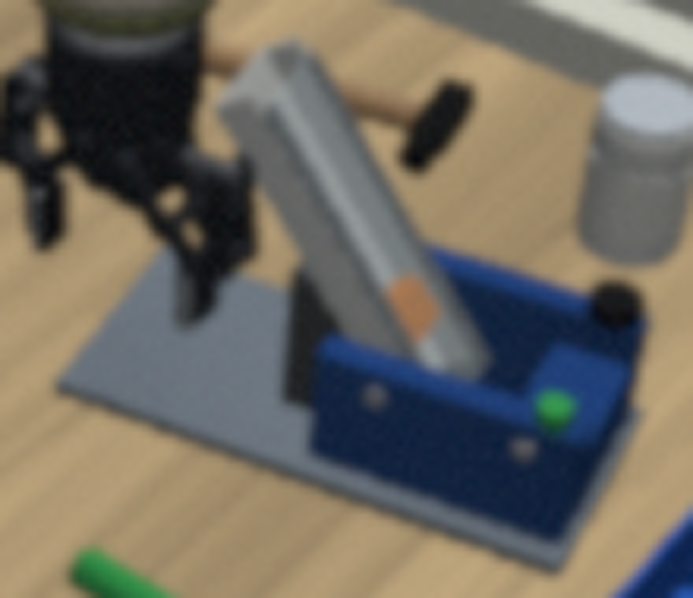

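View pics/c3.png

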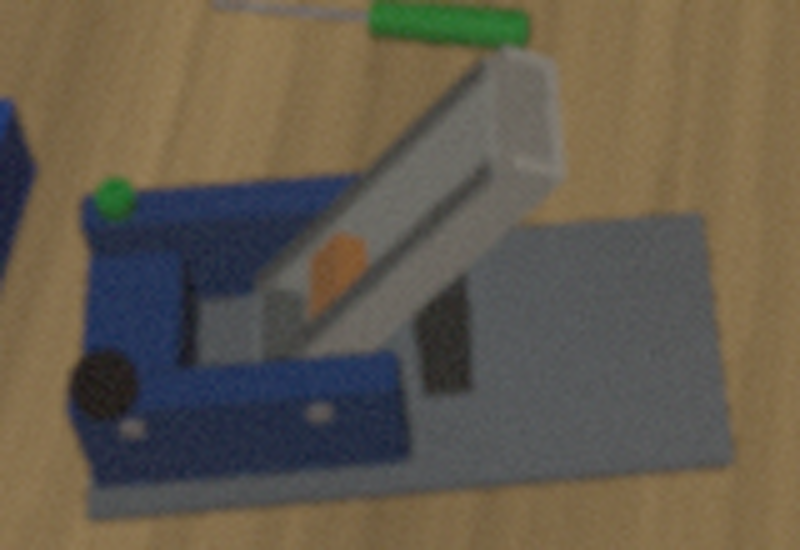

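View pics/c4.png

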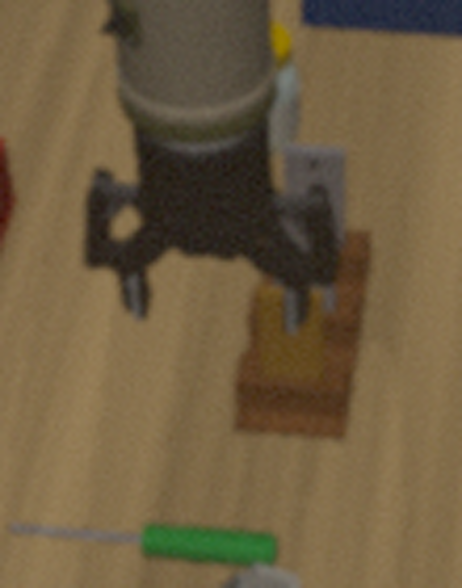

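```bash
cat > geo.py <<'E'
import numpy as np,cv2
from scipy.optimize import least_squares
from bench import readout,cams
np.set_printoptions(precision=3,suppress=True,linewidth=150)
def cam(n,s=None):
    i=cams.camera_info(n)
    if n!='wrist': return i['mtx'],i['R'],np.array(i['t'])
    T=np.eye(4);T[:3,:3]=s['eef_rot'];T[:3,3]=s['tool_pos']
    W=np.linalg.inv(T@i['mount']); return i['mtx'],W[:3,:3],W[:3,3]
def proj(c,X):
    X=np.atleast_2d(X); Y=X@c[1].T+c[2]; Y=Y@c[0].T; return Y[:,:2]/Y[:,2:]
def unz(c,uv,z):
    d=c[1].T@np.linalg.inv(c[0])@np.array([uv[0],uv[1],1.]); o=-c[1].T@c[2]
    return o+d*(z-o[2])/d[2]
def Rz(a): c,s=np.cos(a),np.sin(a); return np.array([[c,-s,0],[s,c,0],[0,0,1.]])
L=np.array([[np.cos(np.radians(35)),0,-np.sin(np.radians(35))],[0,1,0],[np.sin(np.radians(35)),0,np.cos(np.radians(35))]]) # cols lane axes in feeder
def fitpose(obs,x0):
    # obs: list of (cam, uv, local pts)
    def f(p): return np.concatenate([(proj(c,(Rz(p[2])@np.array(X,float))+[p[0],p[1],0])-uv).ravel() for c,uv,X in obs])
    r=least_squares(f,x0,x_scale=[10,10,.1]); return r.x, r.fun.reshape(-1,2)
E
python3 - <<'E'
from geo import *
S=cam('scene'); D=cam('side')
c1=lambda x,y:((x+.5)/7-.5+210,(y+.5)/7-.5+225)
c2=lambda x,y:((x+.5)/6.3-.5+280,(y+.5)/6.3-.5+150)
c3=lambda x,y:((x+.5)/5-.5+150,(y+.5)/5-.5+235)
c4=lambda x,y:((x+.5)/4.2-.5+190,(y+.5)/4.2-.5+110)
# rack
obs=[]
for (px,y,z,sx) in [((125,270),-70,133,-1),((212,320),-70,133,1),((240,176),0,133,-1),((326,224),0,133,1),((351,101),70,123,-1),((428,149),70,123,1)]:
    obs.append((S,c1(*px),(23*sx,y,z)))
for px,X in [((208,568),(42,-100,0)),((85,465),(-42,-100,6)),((497,298),(42,100,4))]: obs.append((S,c1(*px),X))
obs+=[(D,c4(235,428),(42,100,4)),(D,c4(346,435),(-42,100,4))]
p,r=fitpose(obs,[620,-200,0]);print('rack',p,np.degrees(p[2]));print(r)
# rough: plate tops by z
for px in [(168,295),(283,200),(390,125)]: print(unz(S,c1(*px),133))
# feeder plate corners: side: (90,519) far-left, (733,465),(704,215)
for q in [(90,519),(733,467),(704,215)]: print('side',unz(D,c3(*q),12))
for q in [(60,388),(557,572),(640,410)]: print('scene',unz(S,c2(*q),6))
for q in [(500,50),(551,57),(563,178),(513,165)]: print('mouth',unz(D,c3(*q),225))
E
```

```text
rack [ 577.205 -206.727    0.012] 0.6819351197229376
[[ 0.297 -0.065]
 [-1.209  0.563]
 [ 0.23  -0.34 ]
 [-1.192  0.041]
 [-0.166 -0.296]
 [-0.434 -0.393]
 [ 0.766  1.206]
 [-0.564  0.349]
 [ 1.009 -0.538]
 [-0.531  0.771]
 [-0.183  1.082]]
[ 578.465 -275.335  133.   ]
[ 578.98  -206.207  133.   ]
[ 585.019 -143.509  133.   ]
side [748.246 328.633  12.   ]
side [429.681 266.901  12.   ]
side [457.    119.633  12.   ]
scene [462.092 120.126   6.   ]
scene [779.759 183.308   6.   ]
scene [748.35  332.462   6.   ]
mouth [554.285 171.319 225.   ]
mouth [530.062 172.759 225.   ]
mouth [516.233 238.041 225.   ]
mouth [539.435 233.605 225.   ]
```

Request:
drive_tool(
  moves=[
    [-1.8, -1.4, -3, 0, 0, 0, -1],
    [-1.8, -1.4, -3, 0, 0, 0, -1],
    [-1.8, -1.4, -3, 0, 0, 0, -1],
    [-1.8, -1.4, -3, 0, 0, 0, -1],
    [-1.8, -1.4, -3, 0, 0, 0, -1],
    [0, 0, 0, 0, 0, 0, -1],
    [0, 0, 0, 0, 0, 0, -1],
  ],
)

```text
time_s: 0.73
tool_pos: [530.0, 151.6, 333.8]
eef_rot: [[0.003, 1.0, 0.003], [0.001, 0.003, -1.0], [-1.0, 0.003, -0.0]]
ft_force: [0.7, 0.5, -0.2]
opening: 84.9
```

```bash
python3 - <<'E'
from look import *
import pickle
s,im=snap('wrist','w1.png');print(s['tool_pos'],s['eef_rot'],s['joint_vel']);pickle.dump(s,open('w1.pkl','wb'))
E
```

```text
[529.96395692 151.62182374 333.81477545] [[ 2.83492897e-03  9.99990786e-01  3.22353108e-03]
 [ 5.04497554e-04  3.22211341e-03 -9.99994682e-01]
 [-9.99995854e-01  2.83654015e-03 -4.95358443e-04]] [-2.56196013  1.74549246  1.74722116 -0.8533881  -0.66373689 -0.90151231]
```

View pics/w1.png

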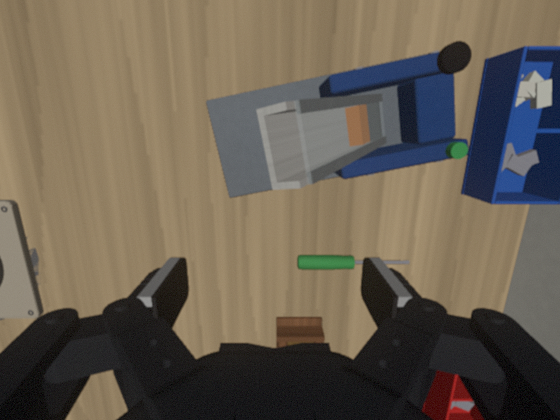

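```bash
python3 - <<'E'
import cv2
a=cv2.imread('pics/w1.png')
cv2.imwrite('pics/w1c.png',cv2.resize(a[80:205,200:400],None,fx=4,fy=4,interpolation=cv2.INTER_CUBIC))
E
```

```text
(no output)
```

View pics/w1c.png

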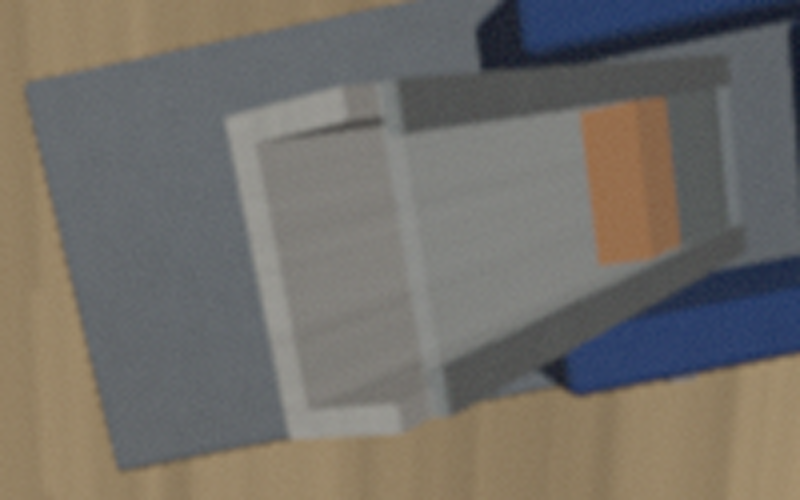

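```bash
python3 - <<'E'
from geo import *
import pickle
s=pickle.load(open('w1.pkl','rb')); W=cam('wrist',s)
c=lambda x,y:((x+.5)/4-.5+200,(y+.5)/4-.5+80)
a=unz(W,c(258,143),225);b=unz(W,c(304,405),225);print(a,b,np.linalg.norm(a-b),(a+b)/2,np.degrees(np.arctan2(*(a-b)[:2][::1]))*-1)
a=unz(W,c(27,85),12);b=unz(W,c(120,468),12);print(a,b,np.linalg.norm(a-b),(a+b)/2,-np.degrees(np.arctan2(*(a-b)[:2])))
a=unz(W,c(343,88),225+22*np.sin(np.radians(35)));b=unz(W,c(400,432),225+22*np.sin(np.radians(35)));print(a,b,np.linalg.norm(a-b),(a+b)/2,-np.degrees(np.arctan2(*(a-b)[:2])))
# shoe upper edge on bed: 
S=cam('scene');D=cam('side')
p=np.array([0,0,0])
E
```

```text
[521.076 231.314 225.   ] [530.316 179.267 225.   ] 52.85996177221139 [525.696 205.29  225.   ] 10.066960396269335
[430.281 260.491  12.   ] [458.654 116.97   12.   ] 146.2991030868344 [444.468 188.73   12.   ] 11.182861053264967
[537.195 240.448 237.619] [549.373 176.046 237.619] 65.54309856797671 [543.284 208.247 237.619] 10.708051238803662
```

Request:
drive_tool(
  moves=[
    [0.5, 0.52, 3.98, 0, 0, 0, 0],
    [0.5, 0.52, 3.98, 0, 0, 0, 0],
    [0.5, 0.52, 3.98, 0, 0, 0, 0],
    [0.5, 0.52, 3.98, 0, 0, 0, 0],
    [0.5, 0.52, 3.98, 0, 0, 0, 0],
    [0.5, 0.52, 3.98, 0, 0, 0, 0],
    [0.5, 0.52, 3.98, 0, 0, 0, 0],
    [0.5, 0.52, 3.98, 0, 0, 0, 0],
    [0.5, 0.52, 3.98, 0, 0, 0, 0],
    [0, 0, 0, 0.12, 0, 0, 0],
  ],
)

```text
time_s: 1.62
tool_pos: [574.6, -216.5, 283.0]
eef_rot: [[-0.006, 0.993, -0.122], [-0.001, -0.122, -0.993], [-1.0, -0.005, 0.002]]
ft_force: [1.9, 0.4, -0.3]
opening: 42.5
```

Request:
drive_tool(
  moves=[
    [0.3, 0, 0, 0.12, 0, 0, 0],
    [0.3, 0, 0, 0.12, 0, 0, 0],
    [0.3, 0, 0, 0.12, 0, 0, 0],
    [0.3, 0, 0, 0.12, 0, 0, 0],
    [0.3, 0, 0, 0.12, 0, 0, 0],
    [0.3, 0, 0, 0.12, 0, 0, 0],
    [0.3, 0, 0, 0.12, 0, 0, 0],
    [0.3, 0, 0, 0.12, 0, 0, 0],
    [0.3, 0, 0, 0.12, 0, 0, 0],
    [0.3, 0, 0, 0.12, 0, 0, 0],
  ],
)

```text
time_s: 2.45
tool_pos: [575.6, -209.7, 255.0]
eef_rot: [[-0.003, 0.24, -0.971], [0.001, -0.971, -0.24], [-1.0, -0.002, 0.003]]
ft_force: [-0.3, 0.3, -0.2]
opening: 42.9
```

Request:
drive_tool(
  moves=[
    [0.3, 0, 0, 0.12, 0, 0, 0],
    [0.3, 0, 0, 0.12, 0, 0, 0],
    [0, 0, 0, 0, 0, 0, 0],
    [0, 0, 0, 0, 0, 0, 0],
  ],
)

```text
time_s: 2.78
tool_pos: [575.8, -209.2, 249.5]
eef_rot: [[-0.003, 0.013, -1.0], [0.001, -1.0, -0.013], [-1.0, -0.001, 0.003]]
ft_force: [0.2, -0.3, 0.1]
opening: 42.7
```

```bash
python3 - <<'E'
from look import *
import pickle
s,im=snap('wrist','w2.png');print(s['tool_pos'],s['eef_rot'],s['q'],s['joint_vel']);pickle.dump(s,open('w2.pkl','wb'))
cv2.imwrite('pics/w2c.png',cv2.cvtColor(cv2.resize(im[60:340,110:450],None,fx=2.3,fy=2.1),cv2.COLOR_RGB2BGR))
E
```

```text
[ 575.78499582 -209.17206675  249.54320267] [[-2.62866191e-03  1.30601786e-02 -9.99911257e-01]
 [ 9.23422254e-04 -9.99914254e-01 -1.30626454e-02]
 [-9.99996119e-01 -9.57677585e-04  2.61637645e-03]] [-2.47507050e+01  9.39462430e+00  8.24007283e+01 -1.50147200e-02
  8.83635745e+01  6.45013581e+01] [ 0.44028026 -0.63116439 -0.72731883  0.10353053  0.18128632 -1.72788896]
```

View pics/w2.png

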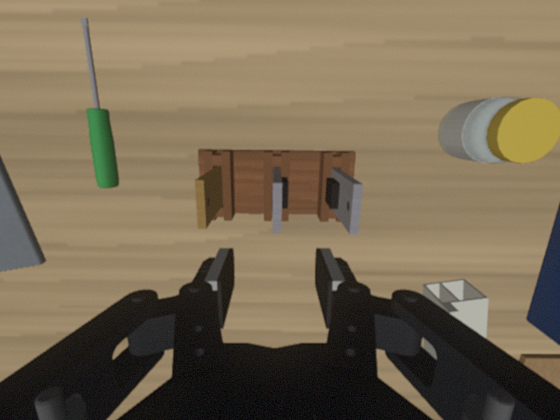

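```bash
python3 - <<'E'
import cv2
a=cv2.imread('pics/w2.png')
cv2.imwrite('pics/w2c.png',cv2.resize(a[140:245,185:375],None,fx=4.2,fy=4.2,interpolation=cv2.INTER_CUBIC))
E
```

```text
(no output)
```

View pics/w2c.png

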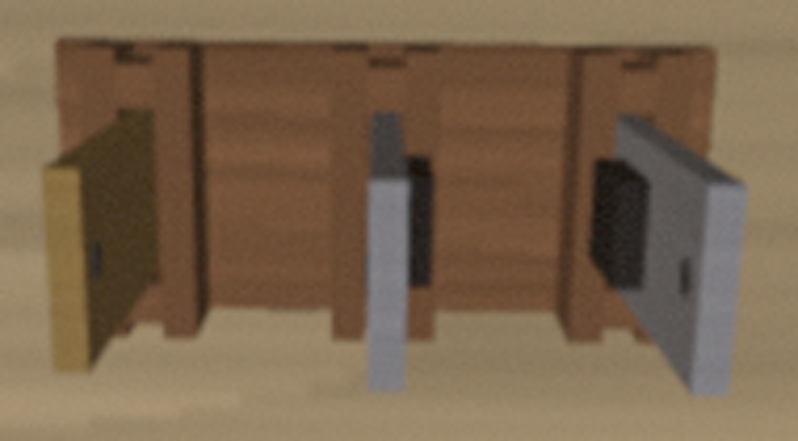

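```bash
python3 - <<'E'
from geo import *
import pickle
s=pickle.load(open('w2.pkl','rb')); W=cam('wrist',s)
c=lambda x,y:((x+.5)/4.2-.5+185,(y+.5)/4.2-.5+140)
def top(name,z,far,near):
    a=unz(W,c(*far),z);b=unz(W,c(*near),z);print(name,a,b,np.linalg.norm(a-b),(a+b)/2,'yaw',np.degrees(np.arctan2((b-a)[1],-(b-a)[0])))
top('mid',133,(0.5*(368+407),179),(0.5*(368+404),389))
top('rgt',133,(726,184),(711,392))
top('brass',123,(63,167),(71,371))
E
```

```text
mid [ 599.05  -210.399  133.   ] [ 553.219 -210.742  133.   ] 45.832909896214645 [ 576.134 -210.57   133.   ] yaw -0.42958392426727726
rgt [ 598.859 -280.075  133.   ] [ 553.392 -280.939  133.   ] 45.47478717228107 [ 576.125 -280.507  133.   ] yaw -1.087889148107435
brass [ 598.996 -141.252  123.   ] [ 552.985 -140.374  123.   ] 46.02011181351707 [ 575.99  -140.813  123.   ] yaw 1.0932368729843347
```

Request:
drive_tool(
  moves=[
    [3.5, 0.07, -0.02, 0.013, 0, 0, 0],
    [3.5, 0.07, -0.02, 0, 0, 0, 0],
    [3.5, 0, 0, 0, 0, 0, 0],
    [2.5, 0, 0, 0, 0, 0, 0],
    [1.75, 0, 0, 0, 0, 0, 0],
    [0, 0, 0, 0, 0, 0, 0],
    [0, 0, 0, 0, 0, 0, 0],
  ],
)

```text
time_s: 3.42
tool_pos: [576.3, -209.5, 102.8]
eef_rot: [[-0.003, -0.0, -1.0], [0.001, -1.0, 0.0], [-1.0, -0.001, 0.003]]
ft_force: [0.0, -0.7, 0.6]
opening: 42.7
```

```bash
python3 - <<'E'
from look import *
s,im=snap('wrist','w3.png');print(s['tool_pos'],s['ft_force'])
cv2.imwrite('pics/w3c.png',cv2.cvtColor(cv2.resize(im[180:340,180:380],None,fx=3.8,fy=3.6),cv2.COLOR_RGB2BGR))
E
```

```text
[ 576.25611957 -209.52655929  102.77763519] [ 0.03988822 -0.73868547  0.5731109 ]
```

View pics/w3c.png

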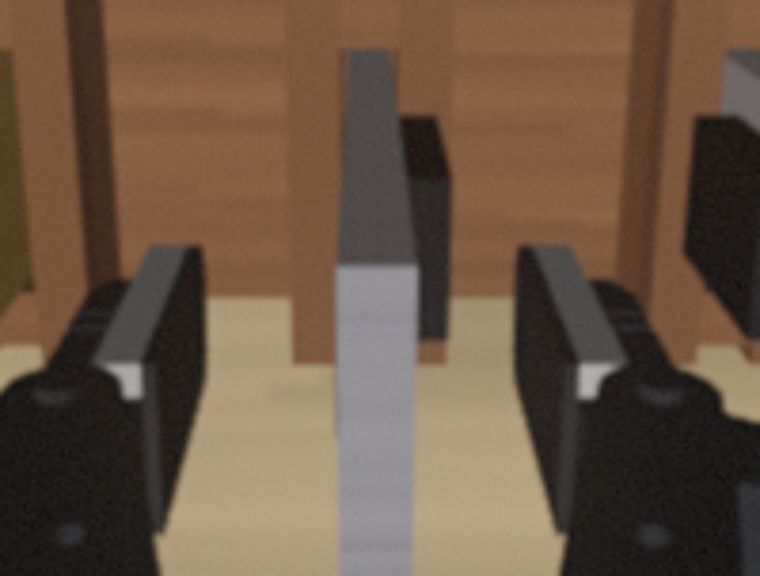

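Request:
drive_tool(
  moves=[
    [0.05, 0.12, 0, 0, 0, 0, 0],
    [0, 0, 0, 0, 0, 0, 1],
    [0, 0, 0, 0, 0, 0, 1],
    [0, 0, 0, 0, 0, 0, 1],
    [0, 0, 0, 0, 0, 0, 1],
    [0, 0, 0, 0, 0, 0, 1],
    [0, 0, 0, 0, 0, 0, 1],
    [0, 0, 0, 0, 0, 0, 1],
  ],
)

```text
time_s: 4.13
tool_pos: [578.1, -211.1, 104.7]
eef_rot: [[0.002, -0.002, -1.0], [-0.001, -1.0, 0.002], [-1.0, 0.001, -0.002]]
ft_force: [-0.3, 0.5, 6.0]
opening: 7.6
```

```bash
cat >> geo.py <<'E'
from scipy.spatial.transform import Rotation as Ro
O=np.array([525.,206.5,225.]); YAW=np.radians(10.9)
def lane():
    return Rz(YAW)@L
def tgtR():
    A=lane(); return np.column_stack([-A[:,2],A[:,0],-A[:,1]])
def tgt(x,y,z,g): return O+lane()@np.array([x,y,z+g])
E
python3 - <<'E'
from geo import *
s=readout.get_state()
print(tgt(6.5,0,40,96.7),tgt(6.5,0,-73,96.7)); R=tgtR();print(R)
Rn=np.column_stack([[0,0,-1],[0,-1,0],[-1,0,0]]).astype(float)
print(Ro.from_matrix(Rn.T@R).as_rotvec())
# split: yaw about tool x then tilt about tool z
R1=Rz(YAW)@np.column_stack([[0,0,-1.],[1,0,0],[0,-1,0]])
print(Ro.from_matrix(Rn.T@R1).as_rotvec(),Ro.from_matrix(R1.T@R).as_rotvec())
E
```

```text
[453.235 192.68  340.706] [516.88  204.936 248.142]
[[ 0.563  0.804  0.189]
 [ 0.108  0.155 -0.982]
 [-0.819  0.574 -0.   ]]
[-1.7    0.536  0.443]
[-1.761 -0.    -0.   ] [ 0.    -0.     0.611]
```

Request:
drive_tool(
  moves=[
    [-2, 0, 0, 0, 0, 0, 1],
    [-3.5, 0, 0, 0, 0, 0, 1],
    [-3.5, 0, 0, 0, 0, 0, 1],
    [-3.5, 0, 0, 0, 0, 0, 1],
    [-3.5, 0, 0, 0, 0, 0, 1],
    [-3.5, 0, 0, -0.12, 0, 0, 1],
    [-3.5, 0, 0, -0.12, 0, 0, 1],
    [0, 0, 0, -0.12, 0, 0, 1],
    [0, 0, 0, -0.12, 0, 0, 1],
    [0, 0, 0, -0.12, 0, 0, 1],
  ],
)

```text
time_s: 4.97
tool_pos: [577.3, -210.8, 333.9]
eef_rot: [[0.001, 0.568, -0.823], [-0.0, -0.823, -0.568], [-1.0, 0.001, -0.0]]
ft_force: [-1.0, 0.7, -1.6]
opening: 7.2
```

Request:
drive_tool(
  moves=[
    [0, 0, 0, -0.116, 0, 0, 1],
    [0, 0, 0, -0.116, 0, 0, 1],
    [0, 0, 0, -0.116, 0, 0, 1],
    [0, 0, 0, -0.116, 0, 0, 1],
    [0, 0, 0, -0.116, 0, 0, 1],
    [0, 0, 0, -0.116, 0, 0, 1],
    [0, 0, 0, -0.116, 0, 0, 1],
    [0, 0, 0, -0.116, 0, 0, 1],
    [0, 0, 0, -0.116, 0, 0, 1],
    [0, 0, 0, -0.116, 0, 0, 1],
  ],
)

```text
time_s: 5.8
tool_pos: [576.9, -210.6, 332.5]
eef_rot: [[-0.001, 0.981, 0.192], [0.001, 0.192, -0.981], [-1.0, -0.001, -0.001]]
ft_force: [0.4, 0.1, -3.0]
opening: 7.5
```

```bash
cat >> geo.py <<'E'
def delta(P,R):
    s=readout.get_state(); A=s['eef_rot']
    print('now',s['tool_pos'],'d cm',A.T@(np.array(P)-s['tool_pos'])/10,'rot',Ro.from_matrix(A.T@R).as_rotvec(),'open',s['opening'],'F',s['ft_force'],'q',s['q'],'t',s['time_s'])
E
python3 - <<'E'
from geo import *
R1=Rz(YAW)@np.column_stack([[0,0,-1.],[1,0,0],[0,-1,0]])
P=tgt(6.5,0,25,96.7);print(P); delta(P,R1)
E
```

```text
[461.684 194.307 328.419]
now [ 576.907 -210.601  332.548] d cm [  0.452  -3.547 -41.948] rot [ 0.003 -0.001  0.001] open 7.545161115862427 F [ 0.388  0.115 -2.951] q [-24.837   8.68   74.622   0.     96.78  -35.888] t 5.8
```

Request:
drive_tool(
  moves=[
    [-0.1, -0.32, -3, 0, 0, 0, 1],
    [-0.1, -0.32, -3.9, 0, 0, 0, 1],
    [-0.1, -0.32, -3.9, 0, 0, 0, 1],
    [-0.1, -0.32, -3.9, 0, 0, 0, 1],
    [-0.1, -0.32, -3.9, 0, 0, 0, 1],
    [-0.1, -0.32, -3.9, 0, 0, 0, 1],
    [-0.1, -0.32, -3.9, 0, 0, 0, 1],
    [-0.1, -0.32, -3.9, 0, 0, 0, 1],
    [-0.1, -0.32, -3.9, 0, 0, 0, 1],
    [0, -0.32, -3.9, 0, 0, 0, 1],
  ],
)

```text
time_s: 6.63
tool_pos: [473.8, 159.3, 342.2]
eef_rot: [[-0.0, 0.983, 0.186], [0.0, 0.186, -0.983], [-1.0, -0.0, -0.0]]
ft_force: [1.2, -0.3, -1.9]
opening: 7.3
```

Request:
drive_tool(
  moves=[
    [0, -0.32, -3.4, 0, 0, 0, 1],
    [0, 0, 0, 0, 0, 0.122, 1],
    [0, 0, 0, 0, 0, 0.122, 1],
    [0, 0, 0, 0, 0, 0.122, 1],
    [0, 0, 0, 0, 0, 0.122, 1],
    [0, 0, 0, 0, 0, 0.122, 1],
    [0, 0, 0, 0, 0, 0, 1],
    [0, 0, 0, 0, 0, 0, 1],
  ],
)

```text
time_s: 7.3
tool_pos: [463.5, 190.2, 340.4]
eef_rot: [[0.56, 0.807, 0.187], [0.106, 0.154, -0.982], [-0.822, 0.57, 0.0]]
ft_force: [0.4, 1.1, -1.2]
opening: 7.2
```

```bash
python3 - <<'E'
from geo import *
from look import snap
import pickle
P=tgt(6.5,0,25,96.7); delta(P,tgtR())
s,im=snap('wrist','w4.png');pickle.dump(s,open('w4.pkl','wb'))
s,im=snap('side','s4.png')
cv2.imwrite('pics/s4c.png',cv2.cvtColor(cv2.resize(im[200:345,150:310],None,fx=4,fy=4,interpolation=cv2.INTER_CUBIC),cv2.COLOR_RGB2BGR))
E
```

```text
now [463.463 190.214 340.385] d cm [ 0.927 -0.762 -0.436] rot [-0.002  0.001  0.005] open 7.218022488755664 F [ 0.397  1.119 -1.178] q [ 20.268 -43.295 122.364  -5.884  66.694  10.159] t 7.3
```

View pics/w4.png

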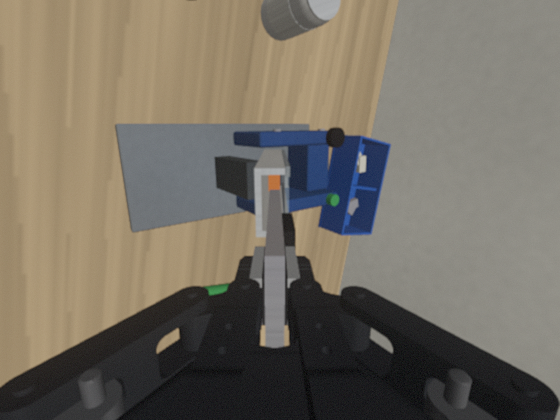

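View pics/s4c.png

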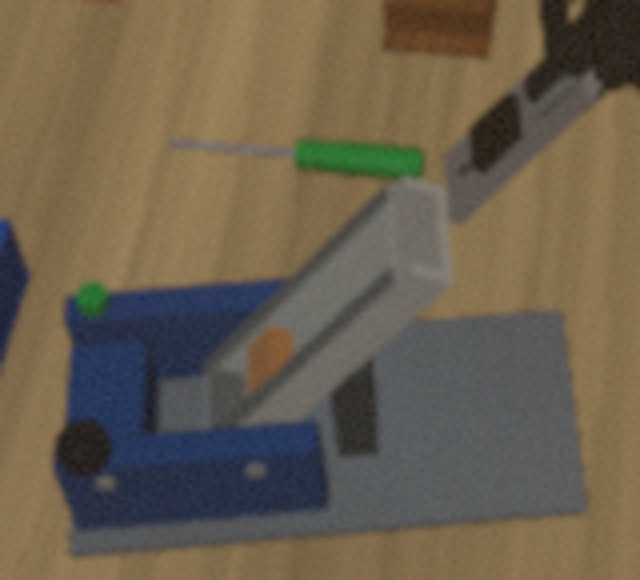

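```bash
python3 - <<'E'
from geo import *
import pickle
s=pickle.load(open('w4.pkl','rb')); W=cam('wrist',s)
im=cv2.imread('pics/w4.png')
A=lane()
k=6;x0,y0=225,140
c=cv2.resize(im[y0:y0+100,x0:x0+100],None,fx=k,fy=k,interpolation=cv2.INTER_CUBIC)
for X in [(0,27,0),(0,-27,0),(22,27,0),(22,-27,0),(22,27,-12),(22,-27,-12)]:
    u=proj(W,O+A@np.array(X,float))[0]; print(X,u)
    cv2.circle(c,tuple(int(v) for v in ((u-[x0,y0]+.5)*k)),4,(0,0,255),1)
# plate lower end corners in tool frame: plate z=0 => tool x= +96.7, y=+-4, z=+-23
T=s['eef_rot'];p=s['tool_pos']
for y in(-4,4):
  for z in (-23,23):
    u=proj(W,p+T@np.array([96.7,y,z]))[0]; print(u); cv2.circle(c,tuple(int(v) for v in ((u-[x0,y0]+.5)*k)),4,(255,255,0),1)
cv2.imwrite('pics/w4c.png',c)
E
```

```text
(0, 27, 0) [259.652 172.378]
(0, -27, 0) [260.552 228.674]
(22, 27, 0) [283.916 172.341]
(22, -27, 0) [283.531 228.662]
(22, 27, -12) [283.573 170.498]
(22, -27, -12) [283.221 224.673]
[269.682 189.144]
[269.941 242.677]
[279.662 189.139]
[279.414 242.672]
```

View pics/w4c.png

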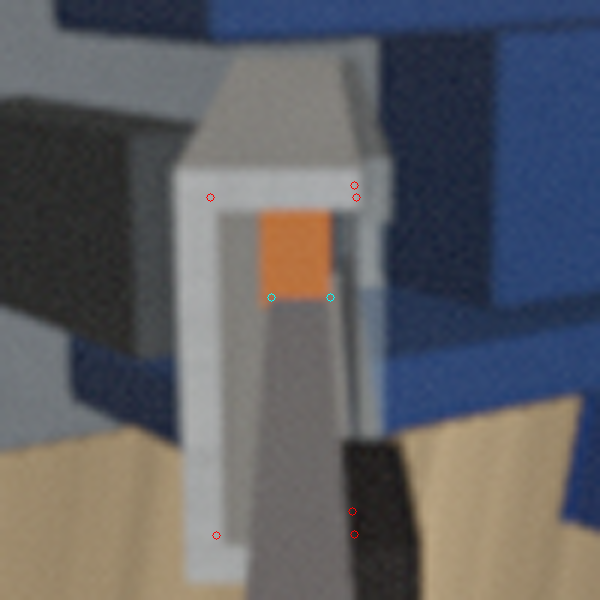

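```bash
sed -i 's/^O=.*; YAW/O=np.array([526.2,204.8,225.5]); YAW/' geo.py; python3 - <<'E'
from geo import *
delta(tgt(6.5,0,5,96.7),tgtR())
E
```

```text
now [466.145 190.658 344.285] d cm [ 3.098 -1.109 -0.255] rot [-0.003  0.002  0.002] open 7.364551924977624 F [-0.036  1.022 -2.272] q [ 20.208 -42.901 121.812  -5.883  66.67   10.159] t 7.4
```

Request:
drive_tool(
  moves=[
    [0, -0.55, -0.13, 0, 0, 0, 1],
    [0.5, -0.55, -0.12, 0, 0, 0, 1],
    [0.7, 0, 0, 0, 0, 0, 1],
    [0.7, 0, 0, 0, 0, 0, 1],
    [0, 0, 0, 0, 0, 0, 1],
    [0, 0, 0, 0, 0, 0, 1],
    [0, 0, 0, 0, 0, 0, 1],
  ],
)

```text
time_s: 7.98
tool_pos: [467.0, 193.2, 320.1]
eef_rot: [[0.562, 0.806, 0.186], [0.106, 0.152, -0.983], [-0.82, 0.572, 0.0]]
ft_force: [0.2, -0.6, -1.2]
opening: 7.2
```

```bash
cat > over.py <<'E'
from geo import *
from look import snap
import sys
def over(f,g=96.7,x0=215,y0=130,w=120):
    delta(tgt(6.5,0,5,g),tgtR())
    s,im=snap('wrist',f+'.png'); W=cam('wrist',s); A=lane(); k=5
    print('plate origin in lane', A.T@(s['tool_pos']+s['eef_rot']@[g,0,0]-O))
    c=cv2.cvtColor(cv2.resize(im[y0:y0+w,x0:x0+w],None,fx=k,fy=k,interpolation=cv2.INTER_CUBIC),cv2.COLOR_RGB2BGR)
    for X in [(0,27,0),(0,-27,0),(22,27,0),(22,-27,0)]:
        u=proj(W,O+A@np.array(X,float))[0]
        cv2.circle(c,tuple(int(v) for v in ((u-[x0,y0]+.5)*k)),4,(0,0,255),1)
    for y in(-4,4):
      for z in (-23,23):
        u=proj(W,s['tool_pos']+s['eef_rot']@np.array([g,y,z]))[0]; cv2.circle(c,tuple(int(v) for v in ((u-[x0,y0]+.5)*k)),4,(255,255,0),1)
    cv2.imwrite('pics/'+f+'c.png',c)
over(sys.argv[1])
E
python3 over.py w5
```

```text
now [466.965 193.183 320.143] d cm [ 1.045  0.168 -0.023] rot [-0.003  0.002  0.002] open 7.2387847722369445 F [ 0.221 -0.578 -1.247] q [ 20.631 -42.786 124.239  -6.298  64.188  10.915] t 7.9833
plate origin in lane [ 4.671 -0.408 15.45 ]
```

View pics/w5c.png

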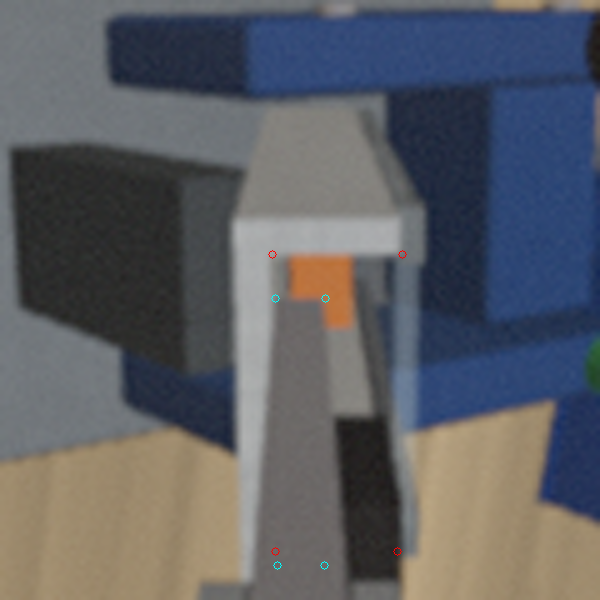

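Request:
drive_tool(
  moves=[
    [0, 0.2, -0.03, 0, 0, 0, 1],
    [0.6, 0, 0, 0, 0, 0, 1],
    [0.9, 0, 0, 0, 0, 0, 1],
    [1, 0, 0, 0, 0, 0, 1],
    [1, 0, 0, 0, 0, 0, 1],
    [0, 0, 0, 0, 0, 0, 1],
    [0, 0, 0, 0, 0, 0, 1],
  ],
)

```text
time_s: 8.62
tool_pos: [487.8, 197.3, 291.0]
eef_rot: [[0.561, 0.807, 0.186], [0.106, 0.153, -0.983], [-0.821, 0.57, 0.0]]
ft_force: [-0.3, 0.3, -2.0]
opening: 7.3
```

```bash
python3 over.py w6
```

```text
now [487.817 197.316 290.965] d cm [-2.565  0.089 -0.003] rot [-0.003  0.002  0.004] open 7.31252909367579 F [-0.299  0.28  -1.974] q [ 20.023 -38.439 124.727  -6.188  59.438  10.82 ] t 8.6167
plate origin in lane [  5.144  -0.323 -20.643]
```

View pics/w6c.png

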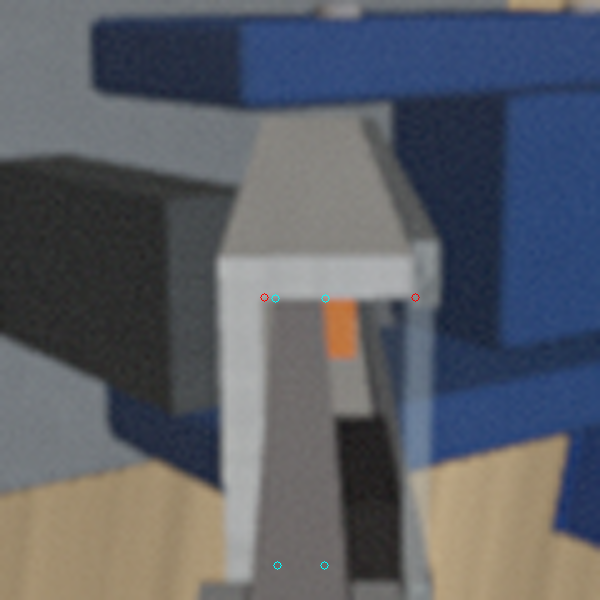

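Request:
drive_tool(
  moves=[
    [0.8, 0.1, 0, 0, 0, 0, 1],
    [1, 0, 0, 0, 0, 0, 1],
    [1, 0, 0, 0, 0, 0, 1],
    [1, 0, 0, 0, 0, 0, 1],
    [0.8, 0, 0, 0, 0, 0, 1],
    [0, 0, 0, 0, 0, 0, 1],
    [0, 0, 0, 0, 0, 0, 1],
  ],
)

```text
time_s: 9.25
tool_pos: [514.5, 202.4, 254.4]
eef_rot: [[0.561, 0.807, 0.186], [0.106, 0.153, -0.983], [-0.821, 0.571, 0.0]]
ft_force: [-0.3, 0.2, -2.0]
opening: 7.4
```

```bash
python3 over.py w7
```

```text
now [514.543 202.449 254.395] d cm [-7.121 -0.055  0.005] rot [-0.003  0.002  0.003] open 7.42092798223572 F [-0.256  0.213 -1.982] q [ 19.315 -32.344 124.783  -6.147  53.204  10.768] t 9.25
plate origin in lane [  6.531  -0.318 -66.209]
```

View pics/w7.png

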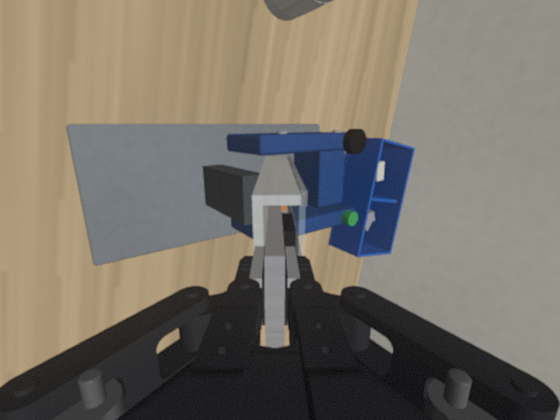

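Request:
drive_tool(
  moves=[
    [0.4, -0.1, 0, 0, 0, 0, 1],
    [0.4, -0.1, 0, 0, 0, 0, 1],
    [0, 0, 0, 0, 0, 0, 1],
    [0, 0, 0, 0, 0, 0, 0.3],
    [0, 0, 0, 0, 0, 0, 0.3],
    [0, 0, 0, 0, 0, 0, 0.3],
    [0, 0, 0, 0, 0, 0, 0.3],
  ],
)

```text
time_s: 9.88
tool_pos: [518.0, 203.3, 248.9]
eef_rot: [[0.564, 0.805, 0.186], [0.107, 0.152, -0.983], [-0.819, 0.574, -0.0]]
ft_force: [0.9, 0.1, -0.5]
opening: 29.8
```

```bash
python3 over.py w8; python3 - <<'E'
from look import *
s,im=snap('side','s8.png')
cv2.imwrite('pics/s8c.png',cv2.cvtColor(cv2.resize(im[200:345,150:310],None,fx=4,fy=4,interpolation=cv2.INTER_CUBIC),cv2.COLOR_RGB2BGR))
E
```

```text
now [517.991 203.298 248.854] d cm [-7.778 -0.002  0.021] rot [-0.003  0.002 -0.   ] open 29.844594914864857 F [ 0.888  0.111 -0.504] q [ 19.256 -31.641 124.983  -6.191  52.094  10.825] t 9.8833
plate origin in lane [  6.602  -0.087 -72.782]
```

View pics/w8c.png

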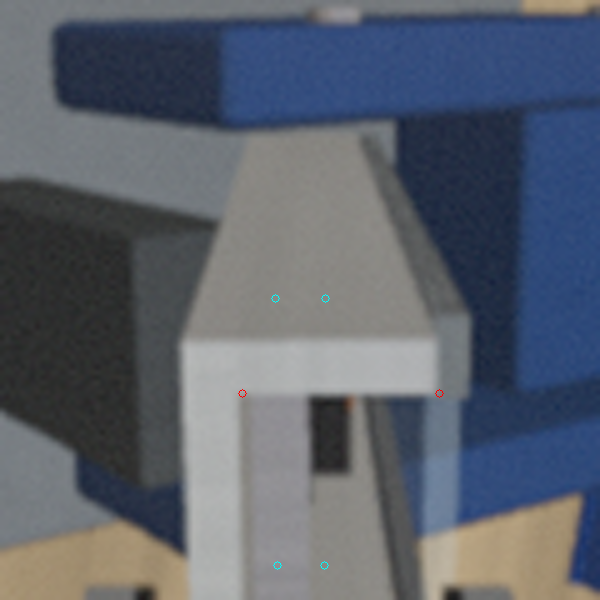

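View pics/s8c.png

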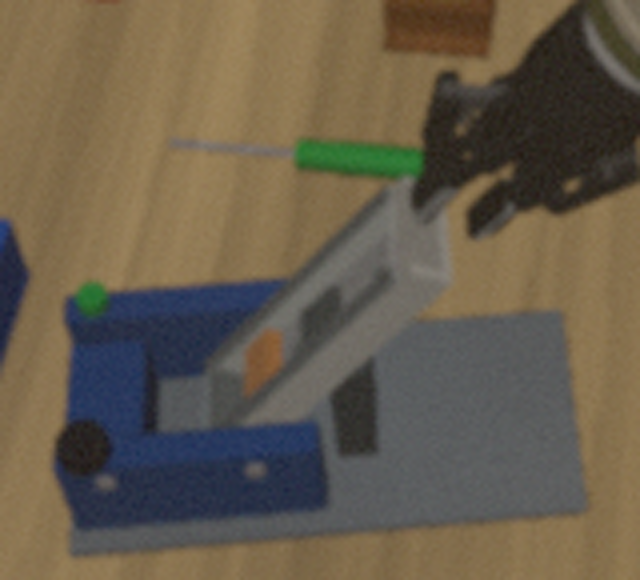

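Request:
drive_tool(
  moves=[
    [-2, 0, 0, 0, 0, 0, 0],
    [-3.5, 0, 0, 0, 0, 0, 0],
    [-3.5, 0, 0, 0, 0, 0, 0],
    [0, 0, 0, 0, 0, -0.122, 0],
    [0, 0, 0, 0, 0, -0.122, 0],
    [0, 0, 0, 0, 0, -0.122, 0],
    [0, 0, 0, 0, 0, -0.122, 0],
    [0, 0, 0, 0, 0, -0.122, 0],
    [0, 0, 0, 0, 0, 0, 0],
  ],
)

```text
time_s: 10.73
tool_pos: [468.5, 193.3, 316.8]
eef_rot: [[-0.015, 0.983, 0.185], [-0.004, 0.185, -0.983], [-1.0, -0.016, 0.001]]
ft_force: [-0.2, 0.4, -1.1]
opening: 42.6
```

```bash
python3 - <<'E'
from geo import *
delta([576,-280.5,250],np.column_stack([[0,0,-1.],[0,1,0],[1,0,0]]))
E
```

```text
now [468.452 193.335 316.796] d cm [ 6.699  1.921 48.548] rot [-1.385 -0.01   0.014] open 42.618610960499616 F [-0.155  0.39  -1.051] q [16.602 -7.292 92.347  0.037 95.858  5.958] t 10.7333
```

Request:
drive_tool(
  moves=[
    [0.2, 0.16, 4.05, 0, 0, 0.014, 0],
    [0.2, 0.16, 4.05, 0, 0, 0, 0],
    [0.2, 0.16, 4.05, 0, 0, 0, 0],
    [0.2, 0.16, 4.05, 0, 0, 0, 0],
    [0.2, 0.16, 4.05, 0, 0, 0, 0],
    [0.2, 0.16, 4.05, 0, 0, 0, 0],
    [0.2, 0.16, 4.05, 0, 0, 0, 0],
    [0.2, 0.16, 4.05, 0, 0, 0, 0],
    [0.2, 0.16, 4.05, 0, 0, 0, 0],
    [0.2, 0.16, 4.05, 0, 0, 0, 0],
  ],
)

```text
time_s: 11.57
tool_pos: [558.4, -203.4, 302.8]
eef_rot: [[0.017, 0.982, 0.186], [0.001, 0.186, -0.983], [-1.0, 0.017, 0.002]]
ft_force: [1.2, 0.5, 0.3]
opening: 42.5
```

Request:
drive_tool(
  moves=[
    [0.2, 0.16, 4.05, 0, 0, 0, 0],
    [0.2, 0.16, 3.9, 0, 0, 0, 0],
    [0.4, 0, 0, -0.115, 0, 0, 0],
    [0.4, 0, 0, -0.115, 0, 0, 0],
    [0.4, 0, 0, -0.115, 0, 0, 0],
    [0.4, 0, 0, -0.115, 0, 0, 0],
    [0.4, 0, 0, -0.115, 0, 0, 0],
    [0.4, 0, 0, -0.115, 0, 0, 0],
    [0.4, 0, 0, -0.115, 0, 0, 0],
    [0.4, 0, 0, -0.115, 0, 0, 0],
  ],
)

```text
time_s: 12.4
tool_pos: [576.8, -278.7, 266.7]
eef_rot: [[0.016, 0.442, 0.897], [0.001, 0.897, -0.442], [-1.0, 0.008, 0.014]]
ft_force: [0.8, 0.4, 0.6]
opening: 42.5
```

Request:
drive_tool(
  moves=[
    [0.2, 0, 0, -0.115, 0, 0, 0],
    [0.2, 0, 0, -0.115, 0, 0, 0],
    [0, 0, 0, -0.115, 0, 0, 0],
    [0, 0, 0, -0.12, 0, 0, 0],
    [0, 0, 0, 0, 0, 0, 0],
    [0, 0, 0, 0, 0, 0, 0],
  ],
)

```text
time_s: 12.9
tool_pos: [576.8, -278.6, 262.8]
eef_rot: [[0.016, 0.002, 1.0], [0.001, 1.0, -0.002], [-1.0, 0.001, 0.016]]
ft_force: [-0.3, 0.4, 0.4]
opening: 42.4
```

```bash
python3 - <<'E'
from geo import *
from look import snap
import pickle
delta([576,-280.5,102],np.column_stack([[0,0,-1.],[0,1,0],[1,0,0]]))
s,im=snap('wrist','w9.png');pickle.dump(s,open('w9.pkl','wb'))
cv2.imwrite('pics/w9c.png',cv2.cvtColor(cv2.resize(im[140:300,185:375],None,fx=3.5,fy=3.5,interpolation=cv2.INTER_CUBIC),cv2.COLOR_RGB2BGR))
E
```

```text
now [ 576.797 -278.627  262.783] d cm [16.075 -0.21  -0.329] rot [-0.002  0.016 -0.001] open 42.35268510525511 F [-0.291  0.357  0.368] q [ -30.657   12.58    77.44     0.521   89.254 -120.522] t 12.9
```

View pics/w9c.png

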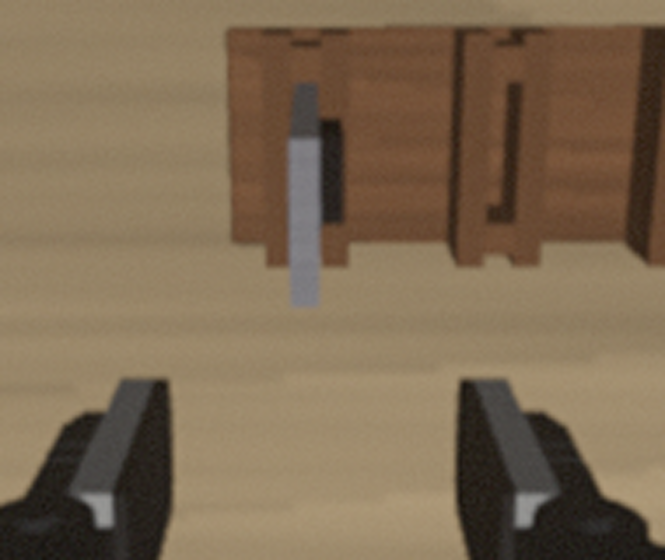

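```bash
python3 - <<'E'
from geo import *
import pickle
s=pickle.load(open('w9.pkl','rb')); W=cam('wrist',s)
c=lambda x,y:((x+.5)/3.5-.5+185,(y+.5)/3.5-.5+140)
a=unz(W,c(304,138),133);b=unz(W,c(305,305),133);print(a,b,a-b,(a+b)/2)
delta(np.r_[((a+b)/2)[:2],102],np.column_stack([[0,0,-1.],[0,1,0],[1,0,0]]))
E
```

```text
[ 552.726 -280.374  133.   ] [ 598.566 -280.381  133.   ] [-45.841   0.007   0.   ] [ 575.646 -280.377  133.   ]
now [ 576.782 -278.654  262.715] d cm [16.068 -0.199 -0.357] rot [-0.003  0.015 -0.002] open 42.74644184827283 F [-0.694  0.145 -0.098] q [ -30.66    12.603   77.422    0.523   89.272 -120.49 ] t 12.95
```

Request:
drive_tool(
  moves=[
    [0, -0.17, -0.1, -0.003, 0.016, -0.001, 0],
    [3.7, 0, 0, 0, 0, 0, 0],
    [3.7, 0, 0, 0, 0, 0, 0],
    [3.7, 0, 0, 0, 0, 0, 0],
    [3, 0, 0, 0, 0, 0, 0],
    [2, 0, 0, 0, 0, 0, 0],
    [0, 0, 0, 0, 0, 0, 0],
    [0, 0, 0, 0, 0, 0, 0],
  ],
)

```text
time_s: 13.62
tool_pos: [574.5, -279.8, 99.9]
eef_rot: [[-0.005, -0.003, 1.0], [0.003, 1.0, 0.003], [-1.0, 0.003, -0.005]]
ft_force: [0.7, -0.0, 1.1]
opening: 42.7
```

```bash
python3 - <<'E'
from geo import *
from look import snap
delta([575.8,-280.4,103],np.column_stack([[0,0,-1.],[0,1,0],[1,0,0]]))
s,im=snap('wrist','w10.png')
cv2.imwrite('pics/w10c.png',cv2.cvtColor(cv2.resize(im[180:340,180:380],None,fx=3.8,fy=3.6),cv2.COLOR_RGB2BGR))
E
```

```text
now [ 574.507 -279.75    99.902] d cm [-0.311 -0.064  0.128] rot [ 0.003 -0.005 -0.003] open 42.6532974350545 F [ 0.66  -0.047  1.119] q [ -30.555   19.658   86.369   -0.008   74.314 -120.716] t 13.6167
```

View pics/w10c.png

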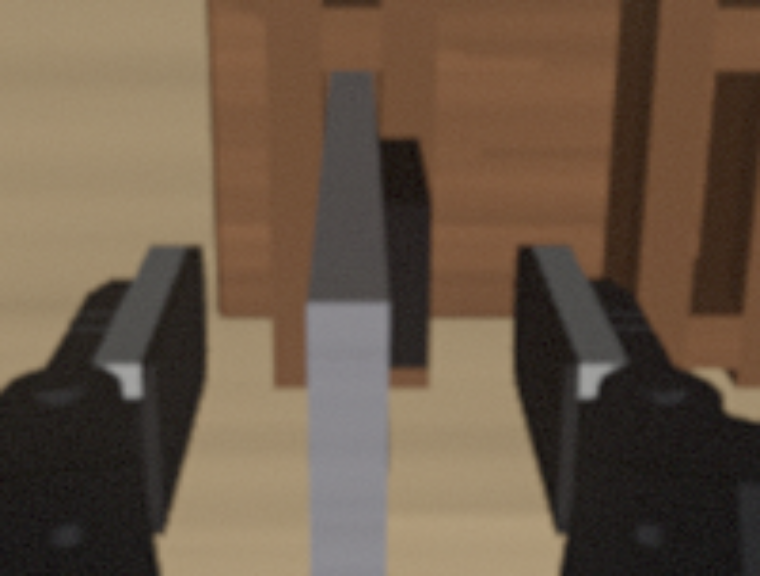

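Request:
drive_tool(
  moves=[
    [-0.3, -0.09, 0.12, 0, 0, 0, 0],
    [0, 0, 0, 0, 0, 0, 1],
    [0, 0, 0, 0, 0, 0, 1],
    [0, 0, 0, 0, 0, 0, 1],
    [0, 0, 0, 0, 0, 0, 1],
    [0, 0, 0, 0, 0, 0, 1],
    [0, 0, 0, 0, 0, 0, 1],
    [0, 0, 0, 0, 0, 0, 1],
  ],
)

```text
time_s: 14.33
tool_pos: [577.7, -281.6, 105.9]
eef_rot: [[0.0, -0.004, 1.0], [0.0, 1.0, 0.004], [-1.0, 0.0, 0.0]]
ft_force: [0.9, 0.9, 6.2]
opening: 7.6
```

Request:
drive_tool(
  moves=[
    [-2, 0, 0, 0, 0, 0, 1],
    [-3.5, 0, 0, 0, 0, 0, 1],
    [-3.5, 0, 0, 0, 0, 0, 1],
    [-3.5, 0, 0, 0, 0, 0, 1],
    [-3.5, 0, 0, 0, 0, 0, 1],
    [-3.5, 0, 0, 0.12, 0, 0, 1],
    [-3.5, 0, 0, 0.12, 0, 0, 1],
    [0, 0, 0, 0.12, 0, 0, 1],
    [0, 0, 0, 0.12, 0, 0, 1],
    [0, 0, 0, 0.12, 0, 0, 1],
  ],
)

```text
time_s: 15.17
tool_pos: [577.3, -281.6, 335.1]
eef_rot: [[-0.001, 0.566, 0.824], [0.001, 0.824, -0.566], [-1.0, 0.0, -0.001]]
ft_force: [-0.3, 0.5, -3.2]
opening: 7.1
```

Request:
drive_tool(
  moves=[
    [0, 0, 0, 0.115, 0, 0, 1],
    [0, 0, 0, 0.115, 0, 0, 1],
    [0, 0, 0, 0.115, 0, 0, 1],
    [0, 0, 0, 0.115, 0, 0, 1],
    [0, 0, 0, 0.115, 0, 0, 1],
    [0, 0, 0, 0.11, 0, 0, 1],
    [0, 0, 0, 0.1, 0, 0, 1],
    [0, 0, 0, 0, 0, 0, 1],
  ],
)

```text
time_s: 15.83
tool_pos: [576.9, -281.3, 333.7]
eef_rot: [[-0.003, 0.983, 0.184], [0.002, 0.184, -0.983], [-1.0, -0.003, -0.002]]
ft_force: [-0.9, 0.2, -1.7]
opening: 7.6
```

```bash
python3 - <<'E'
from geo import *
R1=Rz(YAW)@np.column_stack([[0,0,-1.],[1,0,0],[0,-1,0]])
P=tgt(6.5,0,20,96);print(P); delta(P,R1)
E
```

```text
[466.094 193.225 324.25 ]
now [ 576.906 -281.341  333.699] d cm [  1.067  -2.151 -48.683] rot [-0.005 -0.002  0.003] open 7.6046973425215425 F [-0.926  0.206 -1.733] q [-30.577  13.203  69.411   0.008  97.585 -41.186] t 15.8333
```

Request:
drive_tool(
  moves=[
    [-0.1, -0.25, -3, 0, 0, 0, 1],
    [-0.1, -0.25, -4.05, 0, 0, 0, 1],
    [-0.1, -0.25, -4.05, 0, 0, 0, 1],
    [-0.1, -0.25, -4.05, 0, 0, 0, 1],
    [-0.1, -0.25, -4.05, 0, 0, 0, 1],
    [-0.1, -0.25, -4.05, 0, 0, 0, 1],
    [-0.1, -0.25, -4.05, 0, 0, 0, 1],
    [-0.1, -0.25, -4.05, 0, 0, 0, 1],
    [-0.1, -0.25, -4.05, 0, 0, 0, 1],
    [-0.1, -0.25, -4.05, 0, 0, 0, 1],
  ],
)

```text
time_s: 16.67
tool_pos: [477.0, 102.8, 345.1]
eef_rot: [[-0.002, 0.981, 0.192], [0.002, 0.192, -0.981], [-1.0, -0.001, -0.002]]
ft_force: [1.3, 1.3, -2.3]
opening: 7.3
```

Request:
drive_tool(
  moves=[
    [0, -0.25, -4.05, 0, 0, 0, 1],
    [0, -0.25, -4.05, 0, 0, 0, 1],
    [0, 0, -1, 0, 0, 0.122, 1],
    [0, 0, 0, 0, 0, 0.122, 1],
    [0, 0, 0, 0, 0, 0.122, 1],
    [0, 0, 0, 0, 0, 0.122, 1],
    [0, 0, 0, 0, 0, 0.122, 1],
    [0, 0, 0, 0, 0, 0, 1],
    [0, 0, 0, 0, 0, 0, 1],
    [0, 0, 0, 0, 0, 0, 1],
  ],
)

```text
time_s: 17.5
tool_pos: [456.4, 189.8, 346.9]
eef_rot: [[0.56, 0.806, 0.19], [0.11, 0.155, -0.982], [-0.821, 0.571, -0.001]]
ft_force: [1.1, 0.5, -1.3]
opening: 7.3
```

```bash
sed -i 's/g=96.7/g=97.5/' over.py; python3 over.py w11
```

```text
now [456.414 189.781 346.942] d cm [ 3.793 -0.456 -0.148] rot [-0.    -0.002  0.004] open 7.299315417497069 F [ 1.109  0.484 -1.284] q [ 20.456 -44.602 122.418  -5.761  67.85   10.048] t 17.5
plate origin in lane [10.847 -1.377 42.915]
```

View pics/w11c.png

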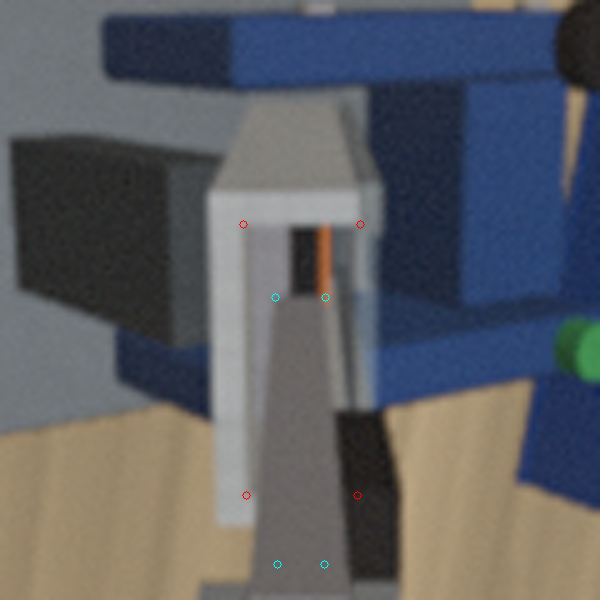

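Request:
drive_tool(
  moves=[
    [0, -0.2, -0.14, 0, 0, 0.004, 1],
    [1, -0.22, 0, 0, 0, 0, 1],
    [1, 0, 0, 0, 0, 0, 1],
    [0.8, 0, 0, 0, 0, 0, 1],
    [0, 0, 0, 0, 0, 0, 1],
    [0, 0, 0, 0, 0, 0, 1],
    [0, 0, 0, 0, 0, 0, 1],
  ],
)

```text
time_s: 18.13
tool_pos: [468.2, 193.3, 319.4]
eef_rot: [[0.563, 0.804, 0.189], [0.11, 0.154, -0.982], [-0.819, 0.574, -0.002]]
ft_force: [0.5, -0.8, -2.7]
opening: 7.5
```

```bash
python3 over.py w12
```

```text
now [468.207 193.346 319.414] d cm [ 0.834  0.105 -0.027] rot [-0.001 -0.001 -0.   ] open 7.50686644233905 F [ 0.455 -0.765 -2.708] q [ 20.381 -42.751 124.338  -5.966  63.878  10.5  ] t 18.1333
plate origin in lane [ 5.477 -0.162 13.336]
```

View pics/w12c.png

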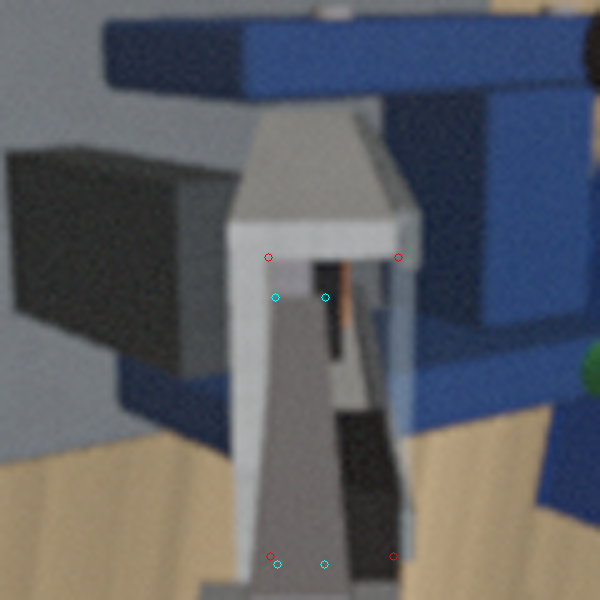

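Request:
drive_tool(
  moves=[
    [0.5, 0.08, 0, 0, 0, 0, 1],
    [0.9, 0, 0, 0, 0, 0, 1],
    [0.9, 0, 0, 0, 0, 0, 1],
    [0.9, 0, 0, 0, 0, 0, 1],
    [0.6, 0, 0, 0, 0, 0, 1],
    [0, 0, 0, 0, 0, 0, 1],
    [0, 0, 0, 0, 0, 0, 1],
  ],
)

```text
time_s: 18.77
tool_pos: [490.1, 197.6, 288.0]
eef_rot: [[0.563, 0.805, 0.189], [0.109, 0.154, -0.982], [-0.819, 0.573, -0.002]]
ft_force: [-0.7, 0.1, -2.0]
opening: 7.0
```

```bash
python3 over.py w13
```

```text
now [490.068 197.59  287.998] d cm [-3.017  0.082 -0.028] rot [-0.001 -0.001  0.001] open 7.016527391820395 F [-0.654  0.114 -1.987] q [ 19.744 -38.231 124.979  -5.843  58.731  10.382] t 18.7667
plate origin in lane [  5.611  -0.138 -25.172]
```

View pics/w13c.png

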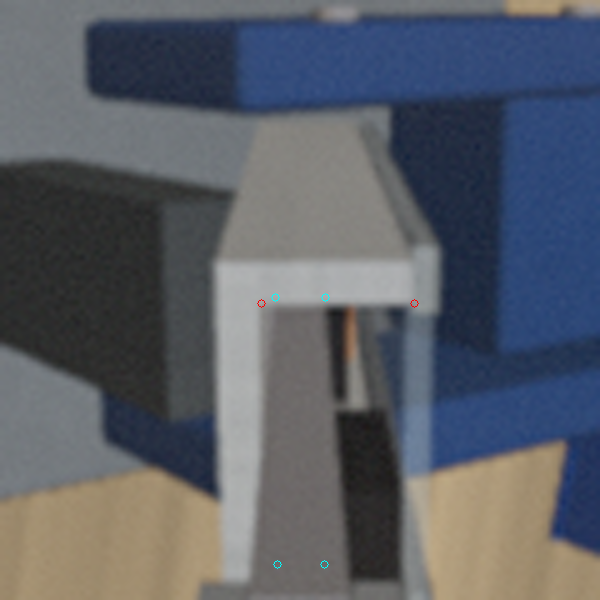

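Request:
drive_tool(
  moves=[
    [0.2, -0.08, 0, 0, 0, 0, 1],
    [0.2, 0, 0, 0, 0, 0, 1],
    [0.2, 0, 0, 0, 0, 0, 1],
    [0.2, 0, 0, 0, 0, 0, 1],
    [0.2, 0, 0, 0, 0, 0, 1],
    [0.2, 0, 0, 0, 0, 0, 1],
    [0.2, 0, 0, 0, 0, 0, 1],
    [0.2, 0, 0, 0, 0, 0, 1],
  ],
)

```text
time_s: 19.48
tool_pos: [498.7, 199.4, 275.3]
eef_rot: [[0.564, 0.804, 0.189], [0.11, 0.154, -0.982], [-0.819, 0.574, -0.002]]
ft_force: [0.2, 0.4, -1.9]
opening: 7.2
```

```bash
cat > f.py <<'E'
from geo import *
s=readout.get_state();print('origin lane',lane().T@(s['tool_pos']+s['eef_rot']@[97.5,0,0]-O),'F lane',lane().T@s['ft_force'],'T',s['ft_torque'],'t',s['time_s'],'open',s['opening'],'rot',Ro.from_matrix(s['eef_rot'].T@tgtR()).as_rotvec())
E
python3 f.py
```

```text
origin lane [  5.724   0.031 -40.611] F lane [-0.892  0.408 -1.713] T [-0.107  0.546 -0.013] t 19.4833 open 7.205687991722395 rot [-0.001 -0.001 -0.001]
```

Request:
drive_tool(
  moves=[
    [0.2, -0.1, 0, 0, 0, 0, 1],
    [0.2, 0, 0, 0, 0, 0, 1],
    [0.2, 0, 0, 0, 0, 0, 1],
    [0.2, 0, 0, 0, 0, 0, 1],
  ],
)

```text
time_s: 19.82
tool_pos: [502.7, 200.4, 269.2]
eef_rot: [[0.565, 0.803, 0.189], [0.111, 0.153, -0.982], [-0.818, 0.576, -0.002]]
ft_force: [-4.1, -0.2, 4.3]
opening: 7.5
```

```bash
python3 f.py
```

```text
origin lane [  5.693   0.264 -47.959] F lane [-0.822  0.615  5.812] T [0.122 0.557 0.2  ] t 19.8167 open 7.47216605198386 rot [-0.001 -0.002 -0.003]
```

Request:
drive_tool(
  moves=[
    [0.2, 0, 0, 0, 0, 0, 1],
    [0.2, 0, 0, 0, 0, 0, 1],
    [0.2, 0, 0, 0, 0, 0, 1],
    [0.2, 0, 0, 0, 0, 0, 1],
    [0.2, 0, 0, 0, 0, 0, 1],
  ],
)

```text
time_s: 20.23
tool_pos: [508.4, 201.4, 260.8]
eef_rot: [[0.565, 0.803, 0.189], [0.111, 0.153, -0.982], [-0.818, 0.576, -0.002]]
ft_force: [-3.4, -0.3, 5.5]
opening: 7.4
```

```bash
python3 f.py
```

```text
origin lane [  5.607   0.2   -58.208] F lane [0.392 0.342 6.497] T [0.185 0.402 0.123] t 20.2333 open 7.4287395790808235 rot [-0.001 -0.002 -0.003]
```

Request:
drive_tool(
  moves=[
    [0.2, 0, 0, 0, 0, 0, 1],
    [0.2, 0, 0, 0, 0, 0, 1],
    [0.2, 0, 0, 0, 0, 0, 1],
    [0.2, 0, 0, 0, 0, 0, 1],
    [0.2, 0, 0, 0, 0, 0, 1],
  ],
)

```text
time_s: 20.65
tool_pos: [514.0, 202.5, 252.5]
eef_rot: [[0.565, 0.803, 0.189], [0.111, 0.153, -0.982], [-0.818, 0.576, -0.002]]
ft_force: [-5.2, -1.1, 5.0]
opening: 7.6
```

```bash
python3 f.py;python3 over.py w14;  python3 - <<'E'
from look import *
s,im=snap('side','s14.png')
cv2.imwrite('pics/s14c.png',cv2.cvtColor(cv2.resize(im[200:345,150:310],None,fx=4,fy=4,interpolation=cv2.INTER_CUBIC),cv2.COLOR_RGB2BGR))
E
```

```text
origin lane [  5.559   0.224 -68.245] F lane [-1.52  -0.083  7.113] T [0.226 0.332 0.207] t 20.65 open 7.627938062014596 rot [-0.001 -0.002 -0.002]
now [513.996 202.507 252.518] d cm [-7.324  0.135 -0.007] rot [-0.001 -0.002 -0.002] open 7.627938062014596 F [-5.213 -1.088  4.955] q [ 19.167 -32.742 125.349  -5.85   52.669  10.409] t 20.65
plate origin in lane [  5.559   0.224 -68.245]
```

View pics/s14c.png

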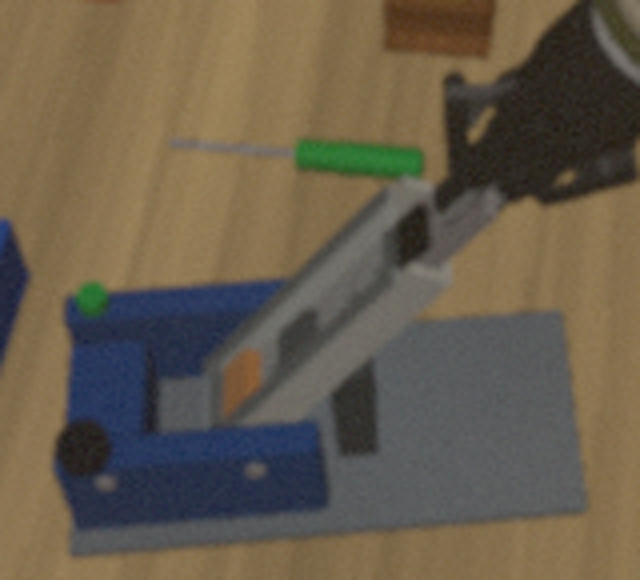

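View pics/w14c.png

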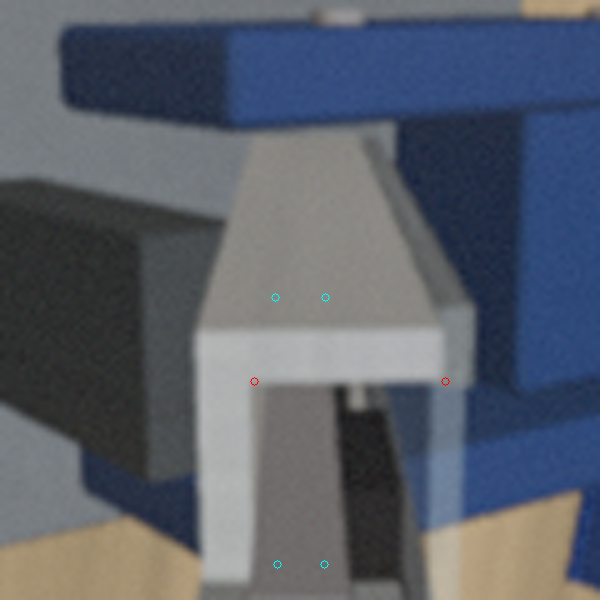

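Request:
drive_tool(
  moves=[
    [0.15, 0, 0, 0, 0, 0, 1],
    [0.1, 0, 0, 0, 0, 0, 1],
    [0.1, 0, 0, 0, 0, 0, 1],
  ],
)

```text
time_s: 21.0
tool_pos: [515.8, 202.8, 249.6]
eef_rot: [[0.565, 0.803, 0.189], [0.11, 0.153, -0.982], [-0.818, 0.575, -0.002]]
ft_force: [-3.9, 0.1, 5.2]
opening: 7.2
```

```bash
python3 f.py
```

```text
origin lane [  5.374   0.176 -71.703] F lane [-0.15   0.813  6.473] T [0.256 0.311 0.189] t 21.0 open 7.238537934131812 rot [-0.001 -0.002 -0.002]
```

Request:
drive_tool(
  moves=[
    [0.06, 0, 0, 0, 0, 0, 1],
    [0.06, 0, 0, 0, 0, 0, 1],
    [0, 0, 0, 0, 0, 0, 1],
  ],
)

```text
time_s: 21.25
tool_pos: [516.5, 202.9, 248.6]
eef_rot: [[0.565, 0.803, 0.189], [0.11, 0.153, -0.982], [-0.818, 0.575, -0.002]]
ft_force: [-3.6, 0.7, 4.0]
opening: 7.4
```

```bash
python3 f.py
```

```text
origin lane [  5.35    0.14  -72.948] F lane [-0.507  1.39   5.24 ] T [0.232 0.179 0.173] t 21.25 open 7.420292882332578 rot [-0.001 -0.002 -0.002]
```

Request:
drive_tool(
  moves=[
    [0.06, 0, 0, 0, 0, 0, 1],
    [0.06, 0, 0, 0, 0, 0, 1],
    [0, 0, 0, 0, 0, 0, 1],
  ],
)

```text
time_s: 21.5
tool_pos: [517.3, 203.3, 248.5]
eef_rot: [[0.565, 0.803, 0.189], [0.111, 0.153, -0.982], [-0.817, 0.576, -0.002]]
ft_force: [-9.0, -1.0, 11.7]
opening: 7.2
```

```bash
python3 f.py
```

```text
origin lane [  6.089   0.357 -73.431] F lane [-0.691  0.729 14.778] T [0.179 0.74  0.321] t 21.5 open 7.199640170645148 rot [-0.001 -0.002 -0.003]
```

Request:
drive_tool(
  moves=[
    [0.05, 0, 0, 0, 0, 0, 1],
    [0, 0, 0, 0, 0, 0, 1],
  ],
)

```text
time_s: 21.67
tool_pos: [517.8, 203.5, 248.9]
eef_rot: [[0.566, 0.802, 0.189], [0.111, 0.153, -0.982], [-0.817, 0.577, -0.003]]
ft_force: [-12.6, -2.5, 13.5]
opening: 7.8
```

```bash
python3 f.py
```

```text
origin lane [  6.798   0.477 -73.476] F lane [-2.776 -0.088 18.384] T [0.252 0.756 0.233] t 21.6667 open 7.763348093040295 rot [-0.001 -0.002 -0.004]
```

Request:
drive_tool(
  moves=[
    [0.05, -0.1, 0, 0, 0, 0, 1],
    [0, 0, 0, 0, 0, 0, 1],
  ],
)

```text
time_s: 21.83
tool_pos: [517.5, 203.4, 248.6]
eef_rot: [[0.567, 0.802, 0.189], [0.111, 0.153, -0.982], [-0.816, 0.578, -0.003]]
ft_force: [-12.6, -1.9, 16.3]
opening: 7.3
```

```bash
python3 f.py
```

```text
origin lane [  6.501   0.536 -73.516] F lane [-1.057  0.479 20.659] T [0.269 0.739 0.228] t 21.8333 open 7.344141718129527 rot [-0.001 -0.002 -0.005]
```

Request:
drive_tool(
  moves=[
    [0.06, -0.05, 0, 0, 0, 0, 1],
    [0, 0, 0, 0, 0, 0, 1],
    [0, 0, 0, 0, 0, 0, 1],
  ],
)

```text
time_s: 22.08
tool_pos: [517.8, 203.5, 248.7]
eef_rot: [[0.568, 0.801, 0.189], [0.112, 0.153, -0.982], [-0.816, 0.579, -0.003]]
ft_force: [-15.1, -1.9, 18.1]
opening: 7.6
```

```bash
python3 f.py
```

```text
origin lane [  6.956   0.599 -73.568] F lane [-2.067  1.012 23.594] T [0.113 0.702 0.202] t 22.0833 open 7.554029417577643 rot [-0.002 -0.002 -0.006]
```

Request:
drive_tool(
  moves=[
    [0.02, -0.05, 0, 0, 0, 0, 1],
    [0, 0, 0, 0, 0, 0, 1],
    [0, 0, 0, 0, 0, 0, 1],
    [0, 0, 0, 0, 0, 0, 1],
    [0, 0, 0, 0, 0, 0, 1],
    [0, 0, 0, 0, 0, 0, 1],
  ],
)

```text
time_s: 22.58
tool_pos: [517.6, 203.5, 248.6]
eef_rot: [[0.568, 0.801, 0.189], [0.112, 0.153, -0.982], [-0.815, 0.579, -0.003]]
ft_force: [-17.0, -2.2, 20.1]
opening: 7.5
```

```bash
python3 f.py
```

```text
origin lane [  6.753   0.626 -73.599] F lane [-2.486  1.072 26.288] T [0.14  0.716 0.172] t 22.5833 open 7.482950446665498 rot [-0.002 -0.002 -0.007]
```

Request:
drive_tool(
  moves=[
    [-0.1, -0.05, 0, 0, 0, 0, 1],
    [-0.1, -0.05, 0, 0, 0, 0, 1],
    [0, 0, 0, 0, 0, 0, 1],
  ],
)

```text
time_s: 22.83
tool_pos: [515.6, 202.9, 247.6]
eef_rot: [[0.567, 0.801, 0.189], [0.111, 0.153, -0.982], [-0.816, 0.578, -0.002]]
ft_force: [2.4, 2.3, 6.3]
opening: 7.4
```

```bash
python3 f.py
```

```text
origin lane [  4.343   0.325 -73.239] F lane [5.859 1.769 3.557] T [ 0.396 -0.668  0.202] t 22.8333 open 7.376647010856759 rot [-0.001 -0.002 -0.006]
```

Load is off; opening.

Request:
drive_tool(
  moves=[
    [0, 0, 0, 0, 0, 0, 0.5],
    [0, 0, 0, 0, 0, 0, 0.3],
    [0, 0, 0, 0, 0, 0, 0],
    [0, 0, 0, 0, 0, 0, 0],
    [0, 0, 0, 0, 0, 0, 0],
    [-0.5, 0, 0, 0, 0, 0, 0],
    [-2, 0, 0, 0, 0, 0, 0],
    [-3, 0, 0, 0, 0, 0, 0],
    [-3, 0, 0, 0, 0, 0, 0],
    [0, 0, 0, 0, 0, 0, 0],
  ],
)

```text
time_s: 23.67
tool_pos: [466.4, 193.5, 322.7]
eef_rot: [[0.571, 0.799, 0.189], [0.113, 0.152, -0.982], [-0.813, 0.582, -0.003]]
ft_force: [0.5, 0.1, 1.9]
opening: 42.6
```

```bash
python3 over.py w15;  python3 - <<'E'
from look import *
s,im=snap('side','s15.png');print(s['opening'],s['ft_force'])
cv2.imwrite('pics/s15c.png',cv2.cvtColor(cv2.resize(im[200:345,150:310],None,fx=4,fy=4,interpolation=cv2.INTER_CUBIC),cv2.COLOR_RGB2BGR))
s,im=snap('scene','c15.png')
cv2.imwrite('pics/c15c.png',cv2.cvtColor(cv2.resize(im[140:310,210:400],None,fx=3.5,fy=3.5,interpolation=cv2.INTER_CUBIC),cv2.COLOR_RGB2BGR))
E
```

```text
now [466.383 193.511 322.66 ] d cm [1.201 0.052 0.026] rot [-0.002 -0.003 -0.01 ] open 42.59656782433823 F [0.49  0.074 1.876] q [ 20.507 -43.639 124.691  -6.025  63.861  10.604] t 23.6667
plate origin in lane [ 6.837  0.507 17.009]
42.6352009324298 [-0.21780879  0.45909597  0.49929542]
```

View pics/w15.png

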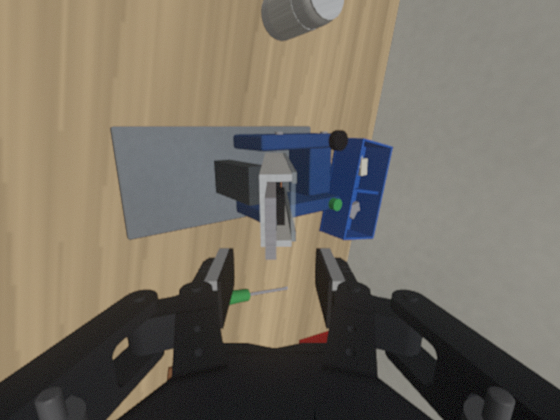

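View pics/s15c.png

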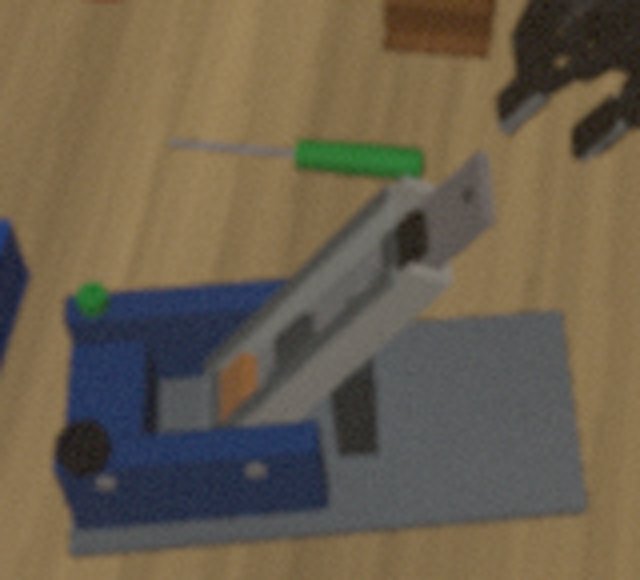

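View pics/c15c.png

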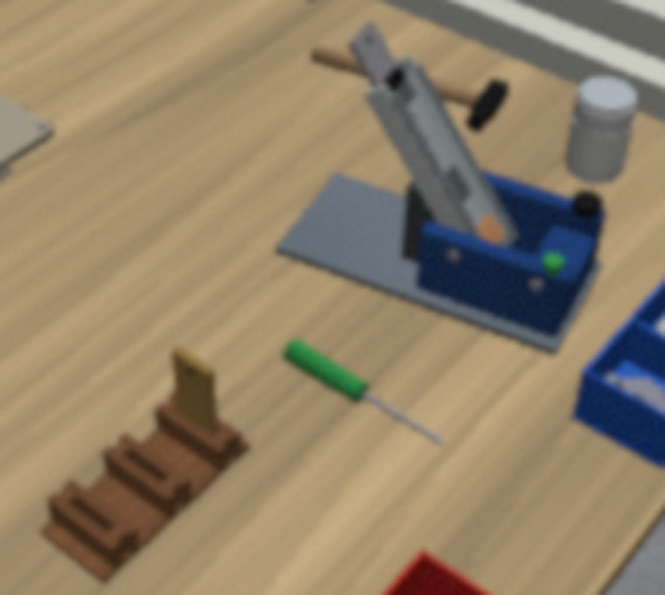

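```bash
python3 - <<'E'
from geo import *
D=cam('side');S=cam('scene');A=lane()
for z in (48,52,56):
    for n,c,o,k in(('side',D,(150,200),4),('scene',S,(210,140),3.5)):
        print(z,n,((proj(c,O+A@np.array([[8,23,z],[8,-23,z]],float).T.reshape(3,2) if 0 else (O+(A@np.array([[8.,23,z],[8,-23,z]]).T).T))-o+.5)*k).tolist())
for z in (-194,-198):
    print('shoe face',z,((proj(D,O+A@np.array([20.,0,z]))-[150,200]+.5)*4).tolist())
E
```

```text
48 side [[479.7204520341709, 218.51655913502248], [473.5158401140079, 150.9619845426413]]
48 scene [[372.52680572260215, 24.93834334263711], [352.2482377680525, 47.42470076501898]]
52 side [[483.87673927994047, 214.7981679183979], [477.5359996451907, 147.1919162988121]]
52 scene [[370.63644034006256, 21.618199548582197], [350.29537433069953, 44.052374076983085]]
56 side [[488.05339362357654, 211.06155543039927], [481.57528239761746, 143.4039144758367]]
56 scene [[368.74240651619186, 18.2916126865194], [348.33863608239943, 40.67335612312738]]
shoe face -194 [[244.41747837243372, 377.35179447741757]]
shoe face -198 [[241.334922422491, 380.21830088160846]]
```

```bash
python3 -c "
from bench import job,readout
print(job.job_done(), readout.get_state()['time_s'])"
```

```text
the job is handed in; nothing more can be done
the job is handed in; nothing more can be done
```

Both steel plates are in the chute, lower end first and black boxes facing the clear cover. The row is pressed down onto the shoe's stop and the gripper has let go. I handed the job in at about 24 s.

- **Order:** the plate from the middle slot went in first, then the one from the -y slot. The first plate was released at the mouth and slid down onto the shoe by itself.
- **Pressing:** the shoe gave way at about 6–7 N on the wrist until the upper plate's origin was at lane z ≈ -73.4 mm (home is -73). The force then rose steeply.
- **Bedding:** I held about 24–26 N along the chute for roughly 0.5 s. Counting the weight of the gripped plate, the push on the row was about 25–28 N. I took the load off before opening the gripper.
- **Last pictures:** both boxes face up and the orange shoe is at the foot. About 50 mm of the upper plate projects from the mouth; the side and scene views agree on this to a few mm. The brass plate still stands in its slot, the gripper is clear of the chute, and nothing else in view looks moved.

The shoe has no direct readout, so "fully home" rests on that plate position and the steep rise in force. During bedding the tool drifted about 1.5 mm away from the chute bed. I brought it back before letting go, with a side force of about 6 N. The wrist and fixed cameras disagreed by about 2 mm on where the mouth is, so I used the wrist view, which matched the held plate.

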